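# Clip conduit stubs to the strut rail with pliers

### The job

Make up the strut rail: lay each of the conduit stubs that stand on the bench on its side in a clip of the rail, one to a clip, gripped near the middle of its length, and squeeze each of those clips shut with the pliers, not with bare fingers, until it clicks and stays shut on the stub. Then put the pliers back in their holder, jaws down, and leave the other stock where it is.

Things in the scene. Friction and masses are not known exactly. Their poses are not given: they have to be found in the camera images.
- stub1_mid (a point): Conduit stub (2 or 3 of 3 are there, all alike; any may go in any clip, either way round): white tube, 16 mm diameter, with a grey hexagonal bush at its foot, 30 mm across flats, 12 mm high; 100 mm long over all, 50 to 85 g, balancing 40 mm from the foot. It stands on the bush. This point: on its axis, half-way (50 mm) along; z runs from bush to plain end.
- stub2_mid (a point): Conduit stub (2 or 3 of 3 are there, all alike; any may go in any clip, either way round): white tube, 16 mm diameter, with a grey hexagonal bush at its foot, 30 mm across flats, 12 mm high; 100 mm long over all, 50 to 85 g, balancing 40 mm from the foot. It stands on the bush. This point: on its axis, half-way (50 mm) along; z runs from bush to plain end.
- stub3_mid (a point): Conduit stub (2 or 3 of 3 are there, all alike; any may go in any clip, either way round): white tube, 16 mm diameter, with a grey hexagonal bush at its foot, 30 mm across flats, 12 mm high; 100 mm long over all, 50 to 85 g, balancing 40 mm from the foot. It stands on the bush. This point: on its axis, half-way (50 mm) along; z runs from bush to plain end.
- rail: Galvanised steel strut, 41 mm wide, 21 mm high, 330 mm long (400 mm with its feet), fixed to the bench. Origin: centre of its underside; y along it, x across it (the way the stubs lie), z up. Three alike white plastic clips sit on it, 85 mm apart, each with a V saddle and two arms that stand open like a tulip, on the +y and -y sides.
- clip1_seat (a point): Axis of a stub lying in this clip, at the clip's middle, 36 mm above the bench; x along the lying stub, y along the rail. A stub goes in from above between the open arms (24 mm long in x). It lies on the saddle, which reaches 20 mm to either side in x. Open, the arms' ears flare: 19 mm apart at their roots (9 mm above this point), 25 mm inside and 30 mm outside at their tops (17 mm above).
- clip2_seat (a point): Axis of a stub lying in this clip, at the clip's middle, 36 mm above the bench; x along the lying stub, y along the rail. A stub goes in from above between the open arms (24 mm long in x). It lies on the saddle, which reaches 20 mm to either side in x. Open, the arms' ears flare: 19 mm apart at their roots (9 mm above this point), 25 mm inside and 30 mm outside at their tops (17 mm above).
- clip3_seat (a point): Axis of a stub lying in this clip, at the clip's middle, 36 mm above the bench; x along the lying stub, y along the rail. A stub goes in from above between the open arms (24 mm long in x). It lies on the saddle, which reaches 20 mm to either side in x. Open, the arms' ears flare: 19 mm apart at their roots (9 mm above this point), 25 mm inside and 30 mm outside at their tops (17 mm above).
- clip1 (a joint): How far the arms of this clip are closed, rad, both moving together: 0 open, 0.385 together. The ears then stand side by side, 8 mm over their outsides, 9 to 17.5 mm above the seat point. They are sprung open, need some 10 to 15 N on the ears, and fall open again unless they click past the latch tongues outside them near 0.24; once clicked the clip stays at about 0.37.
- clip2 (a joint): How far the arms of this clip are closed, rad, both moving together: 0 open, 0.385 together. The ears then stand side by side, 8 mm over their outsides, 9 to 17.5 mm above the seat point. They are sprung open, need some 10 to 15 N on the ears, and fall open again unless they click past the latch tongues outside them near 0.24; once clicked the clip stays at about 0.37.
- clip3 (a joint): How far the arms of this clip are closed, rad, both moving together: 0 open, 0.385 together. The ears then stand side by side, 8 mm over their outsides, 9 to 17.5 mm above the seat point. They are sprung open, need some 10 to 15 N on the ears, and fall open again unless they click past the latch tongues outside them near 0.24; once clicked the clip stays at about 0.37.
- clip1_arm: The -y arm of this clip. Origin at its hinge, 11 mm below the seat point and 6 mm to the -y side.
- clip2_arm: The -y arm of this clip. Origin at its hinge, 11 mm below the seat point and 6 mm to the -y side.
- clip3_arm: The -y arm of this clip. Origin at its hinge, 11 mm below the seat point and 6 mm to the -y side.
- pliers_mid (a point): Pliers, 110 mm long, 160 g, steel with black grips, standing jaws down in the holder, sprung open. This point: midway between the grips at the height to hold them. z from jaws to grips; y is the line along which grips and jaws close. Open, the grips are 65 mm over their outsides here, 71 mm at their top (12 mm above); 14 mm wide in x; they reach 30 mm below.
- pliers_tips (a point): Point midway between the tips of the pliers' open jaws, 98 mm below pliers_mid (the tips go down 7 mm more as they shut). The open jaws stand 43 mm apart, 59 mm over their outsides; the tips are round, 8 mm thick and 9 mm wide in x. Axes as pliers_mid.
- pliers_grip (a joint): Closing of the pliers, rad: 0 sprung fully open, 0.82 shut. 1 mm less over the grips closes the jaws by about 0.8 mm. The pliers' spring pushes the grips apart with 6 N when open and 9 N when shut; to click a clip takes some 20 to 25 N on the grips in all, and the value is then 0.7 to 0.8.
- holder_floor (a point): Black bench holder for the pliers, fixed: an open-topped pocket, inside 20 mm (x) by 66 mm (y). This point: middle of its floor, 6 mm above the bench; its walls reach 46 mm above the bench. The pliers stand in it with their y along its y.
- carton: Brown carton 75 x 110 x 55 mm, to be left alone. Origin: centre of its underside.
- frames: Two white wall-plate frames stacked, 81 x 81 x 18 mm, to be left alone. Origin: centre of the underside.
- tape_roll: Roll of black tape, 90 mm in diameter, 19 mm high, to be left alone. Origin: centre of its underside.
- round_box: Round white junction box, 76 mm in diameter, 34 mm high, to be left alone. Origin: centre of its underside.
Things that resemble listed ones, but are neither listed nor needed, are in the scene too. Leave any pink look-alike of the part that bears stub2_mid alone.

How it is judged:
By the outcome, as a careful person would: the job done as asked, in the order asked, and still so for the second after the job is handed in, with the robot touching nothing.
Of stub1, stub2, stub3 only 2 to 3 are there at a start; the rules pass over those that are not, and their reading is None.
At some moment in a run one of stub1, stub2, stub3 may be knocked a few centimetres aside while the robot is not near it.
It also fails if it takes over 210 s, if anything falls off the work surface, if the arm or the gripper's body presses on something with over 40 N, if the wrist force passes 120 N, or if a joint passes its speed limit or range.

### The arm

A 6-joint arm with a two-finger parallel gripper is mounted at the origin on the work surface. World frame = base frame: x ahead of the robot, y to its left, z up, the work surface at z = 0. Lengths are in m, angles in degrees, forces in N, time in s.
With the tool pointing down it reaches from about 0.375 to 0.9 m from the base axis. Payload 3.1 kg.
Tool frame: the origin (TCP) lies between the finger pads; the fingertips stand 14 mm ahead of it and the grasp point (between the pads) lies 5 mm behind it; z points along the fingers, y is the direction in which the jaws open and shut (so a half turn about z gives the same grasp; the last joint's range is limited). The gripper opens to 87 mm and grips with 3 to 60 N. Pads are 19 mm wide; open, the fingers measure 117 mm over their backs; the gripper's body (75 mm by 190 mm) begins 51 mm behind the grasp point.
Start: joints at [65.002, 30.224, 82.088, -0, 67.689, -10.227], TCP at [0.159, 0.604, 0.237] pointing down, gripper open.
Joint ranges: [-176.69, 176.69], [-43.24, 126.21], [12.49, 139.97], [-82, 262], [0, 151.66], [-163.58, 163.58]. Speed limits (degrees/s): [159.86, 159.86, 180, 180, 180, 180].

### API

Orientations are given as a 3x3 rotation matrix whose columns are the frame's x, y, z axes.
In Python, from station import manip gives the robot as it stands.
- The arm moves only by the tool apply_moves, never from a script. Its argument "motion" is text: rows parted by semicolons, each of 7 numbers parted by spaces: the opening, from 0 (shut) to 1 (fully open), then the shift along the tool's x, y, z in m, then the turn, a rotation vector about the tool's x, y, z in rad. A call has 1 to 8 rows; each row is the pose to reach, as a shift and turn from the pose commanded when the call began, along the tool's axes at that moment; what a row does not reach only later rows make up. A row lasts 1/12 s, in which the tool goes at most 41.7 mm and 7.16 degrees, less where a joint would pass 70% of its speed; a pose out of reach is approached as far as the arm can. A call with a gripper value outside its range is refused whole. The fingers move at their own pace and stop on an object; the grip force is fixed at half the most. Time passes only in rows, so rows that repeat a pose let the fingers close. It gives the time, the measured TCP pose, the force and the opening at its end, in the units of the state.
- manip.sense(): the state, without advancing time (a new reading comes with each control period).
- manip.get_image(name): name is "scene" or "top"; returns the picture (420x560x3 uint8, blue, green, red); there is no depth.
- manip.get_calibration(name): a dict with "camera_matrix" (3x3 intrinsics, pixels), "rvec" (rotation vector, rad) and "tvec" (3), from world to camera coordinates, as OpenCV has them. Camera axes: x right, y down, z forward; pixel columns grow to the right and rows downward; lengths in m; the calibration is good to about 2 mm. A picture is of the moment at which its call begins. get_calibration takes no time and is no camera call.
- manip.hand_in(): hands the job in, once; it reports no verdict.
The state is a dict: "time": time; "joint_positions": joint angles; "dq": joint speeds; "effort": joint torques, N m; "tool_pos": TCP position; "tool_rot": TCP orientation; "wrist_force": force on the tool from outside, world axes, zero at the start; "moment": the same for the moment, N m; "gripper_width": finger opening in m.
Only numpy, scipy, OpenCV 4.12 (cv2) and the standard library are available. Lean on these libraries where they do the work, as an engineer would, in place of code of your own. Each camera call takes 0.05 s, during which the arm holds its last target.

## Working session

There is one attempt and no reset: what is moved stays moved. The work goes in short steps, Python scripts to look and compute and a tool call to move; the robot and the scene stay as the last step left them, time stands still between calls to the robot, and variables do not carry over. Pictures are saved under pics/ and viewed, and the job is handed in when it is done.

Besides the shell and the picture viewer there is one more tool, called after ">>>" by a JSON object that holds its "method" and its "body", one argument or row to a line. apply_moves: Moves the arm, as the interface text tells. Its arguments: {"type":"object","properties":{"motion":{"type":"string"}},"required":["motion"]}

```bash
ls; mkdir -p pics; python3 - <<'E'
from station import manip
import cv2
s=manip.sense(); print(s)
for n in("scene","top"):
    im=manip.get_image(n); cv2.imwrite(f"pics/{n}0.png",im)
    c=manip.get_calibration(n); print(n,c)
E
```

```text
pics
{'time': 0.0, 'joint_positions': array([ 6.50025932e+01,  3.02771509e+01,  8.21579784e+01,  6.81680373e-04,
        6.76877048e+01, -1.02286200e+01]), 'dq': array([-0.04587634,  0.05599529,  0.0558498 ,  0.04278438,  0.01403796,
       -0.00179753]), 'effort': array([ 3.81159100e-05, -4.40038168e+01, -1.76594245e+01,  6.32615970e-02,
        5.82305412e-02, -1.61046210e-04]), 'tool_pos': array([0.15900226, 0.60370321, 0.23558222]), 'tool_rot': array([[-9.66961071e-01,  2.54922436e-01, -9.15920983e-04],
       [ 2.54923780e-01,  9.66959207e-01, -1.93838423e-03],
       [ 3.91520599e-04, -2.10783213e-03, -9.99997702e-01]]), 'wrist_force': array([-0.52123188,  0.13743907,  0.82295   ]), 'moment': array([ 0.00432596,  0.00075358, -0.0258848 ]), 'gripper_width': 0.08686723772728532}
scene {'camera_matrix': array([[528.35679536,   0.        , 279.27805553],
       [  0.        , 528.35679536, 213.53276793],
       [  0.        ,   0.        ,   1.        ]]), 'rvec': array([ 2.1250055 ,  1.36132404, -0.51249088]), 'tvec': array([-0.26403047, -0.34720605,  1.52675196])}
top {'camera_matrix': array([[393.18898326,   0.        , 274.88147411],
       [  0.        , 393.18898326, 209.23789242],
       [  0.        ,   0.        ,   1.        ]]), 'rvec': array([ 2.13397308, -2.19196542,  0.08845296]), 'tvec': array([0.05094898, 0.58284004, 1.03961132])}
```

View pics/scene0.png

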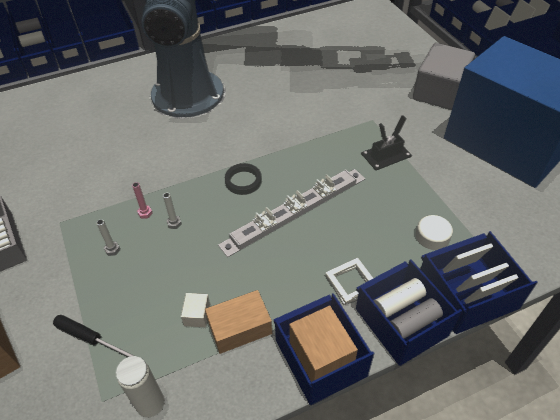

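View pics/top0.png

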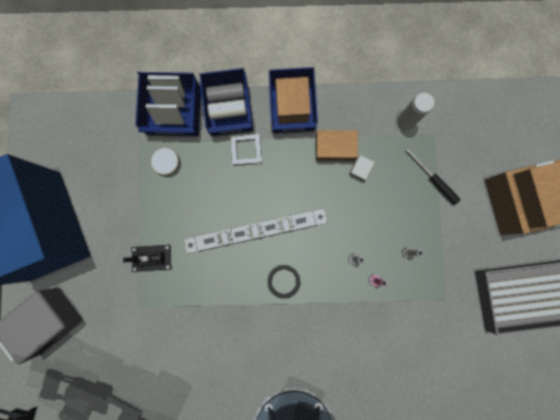

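```bash
cat > h.py <<'E'
import numpy as np, cv2
from station import manip
def cal(n):
    c=manip.get_calibration(n); R=cv2.Rodrigues(np.array(c['rvec'],float))[0]
    return c['camera_matrix'],R,np.array(c['tvec'],float)
def ray(n,p):
    K,R,t=cal(n); d=R.T@np.linalg.solve(K,[p[0],p[1],1.]); return -R.T@t,d/np.linalg.norm(d)
def onz(n,p,z):
    o,d=ray(n,p); return o+d*(z-o[2])/d[2]
def tri(a,b):
    (o1,d1),(o2,d2)=ray('scene',a),ray('top',b)
    A=np.c_[d1,-d2]; s=np.linalg.lstsq(A,o2-o1,rcond=None)[0]
    p,q=o1+s[0]*d1,o2+s[1]*d2; return (p+q)/2,np.linalg.norm(p-q)
def proj(n,X):
    K,R,t=cal(n); c=K@(R@np.asarray(X,float)+t); return c[:2]/c[2]
def crop(n,im,x0,y0,w,h,k,name):
    cv2.imwrite(f"pics/{name}.png",cv2.resize(im[y0:y0+h,x0:x0+w],None,fx=k,fy=k,interpolation=cv2.INTER_CUBIC))
E
python3 - <<'E'
from h import *
s=cv2.imread('pics/scene0.png');t=cv2.imread('pics/top0.png')
crop('s',s,80,170,130,100,6,'c_stub'); crop('s',s,210,105,210,155,3.8,'c_rail'); crop('t',t,110,190,225,120,3.5,'c_trail'); crop('t',t,330,230,110,70,6,'c_tstub')
for n in('scene','top'): 
    K,R,tt=cal(n); print(n,-R.T@tt)
E
```

```text
scene [ 1.24628891 -0.25342043  0.95067225]
top [0.47896023 0.01908283 1.09239322]
```

View pics/c_stub.png

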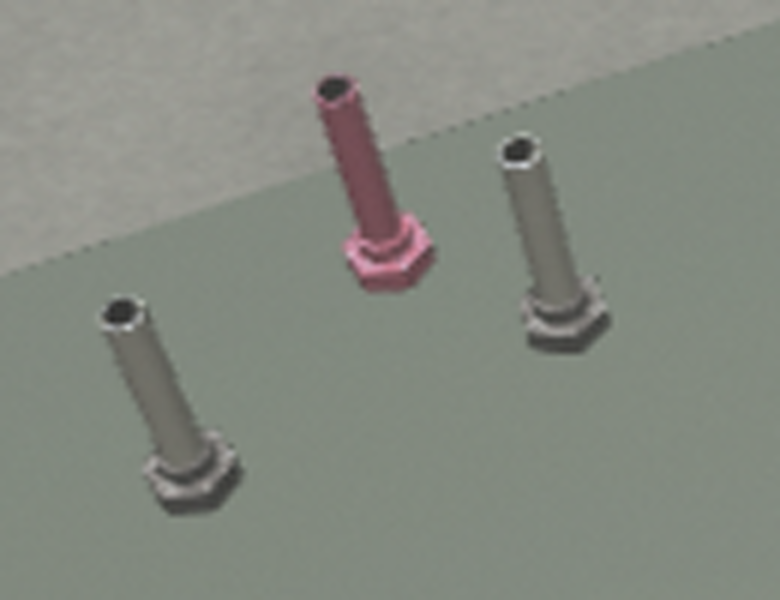

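View pics/c_rail.png

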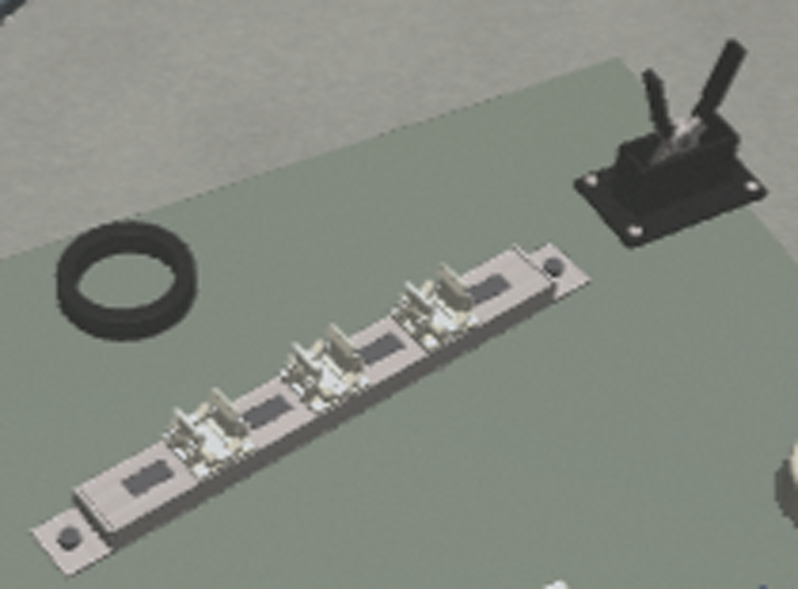

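View pics/c_trail.png

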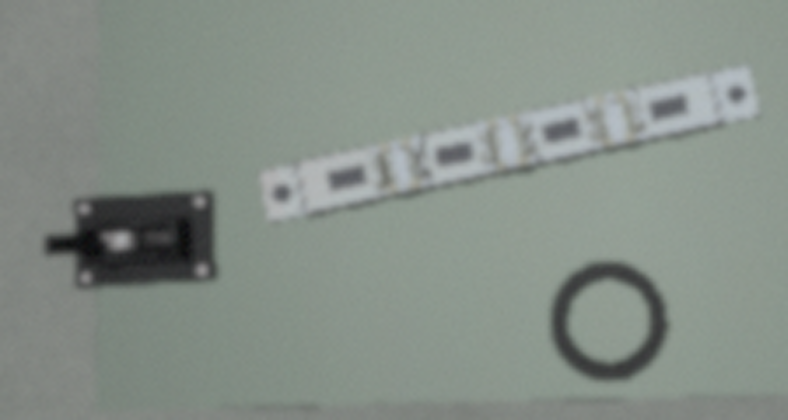

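View pics/c_tstub.png

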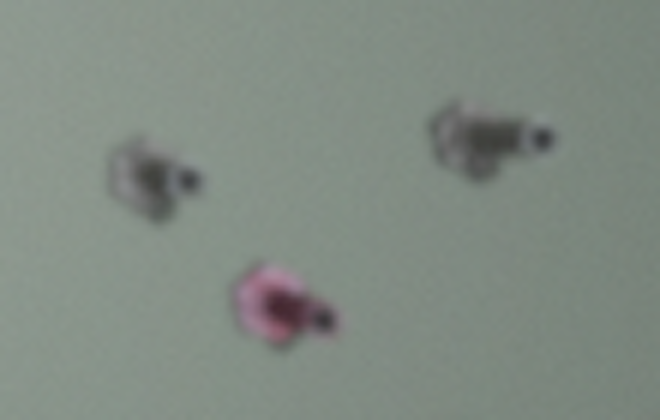

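```bash
python3 - <<'E'
from h import *
# scene crop stub: /6 + (80,170); top crop: /6+(330,230)
S=lambda p:(80+p[0]/6,170+p[1]/6); T=lambda p:(330+p[0]/6,230+p[1]/6)
for nm,a,b,pk in(('A top',(520,150),(188,181),0),('B top',(123,313),(542,139),0),('pink',(336,90),(322,319),0)):
    print(nm,tri(S(a),T(b)), onz('scene',S(a),.1),onz('top',T(b),.1))
for nm,a in(('A base',(566,318)),('B base',(193,472)),('pink',(390,252))): print(nm,onz('scene',S(a),.012))
S=lambda p:(210+p[0]/3.8,105+p[1]/3.8); T=lambda p:(110+p[0]/3.5,190+p[1]/3.5)
e1=tri(S((70,538)),T((737,93)));e2=tri(S((552,267)),T((282,192)));print(e1,e2)
for a in((70,538),(552,267)):print(onz('scene',S(a),.005))
for a in((737,93),(282,192)):print(onz('top',T(a),.005))
print('holder screws top')
for a in((84,208),(200,202),(202,270),(85,277)):print(onz('top',T(a),.006))
for a in((591,180),(754,186),(635,231)):print('s',onz('scene',S(a),.006))
print('grip tops',onz('scene',S((651,73)),.12),onz('scene',S((736,45)),.12))
E
```

```text
A top (array([ 0.44347393, -0.178168  ,  0.09576247]), np.float64(0.001608637836114123)) [ 0.44783892 -0.17780724  0.1       ] [ 0.4433808  -0.17810882  0.1       ]
B top (array([ 0.45713614, -0.32593402,  0.09547304]), np.float64(0.0020365319953296844)) [ 0.46188311 -0.32460242  0.1       ] [ 0.45695834 -0.32540161  0.1       ]
pink (array([ 0.38520926, -0.23115744,  0.09525635]), np.float64(0.001201879922079497)) [ 0.39030845 -0.23073292  0.1       ] [ 0.38547211 -0.23055848  0.1       ]
A base [ 0.45553094 -0.17868627  0.012     ]
B base [ 0.4667042  -0.32458414  0.012     ]
pink [ 0.39479224 -0.23102313  0.012     ]
(array([ 0.56299809, -0.08954972,  0.00243215]), np.float64(0.0020440022722261796)) (array([0.49399118, 0.27188531, 0.00359659]), np.float64(0.000472819242769633))
[ 0.56523073 -0.08904451  0.005     ]
[0.49515114 0.27134916 0.005     ]
[ 0.56247449 -0.09026266  0.005     ]
[0.49388554 0.27133357 0.005     ]
holder screws top
[0.48536907 0.42825022 0.006     ]
[0.48770043 0.33612631 0.006     ]
[0.43445811 0.33449365 0.006     ]
[0.43132159 0.42695391 0.006     ]
s [0.43678563 0.33425929 0.006     ]
s [0.48843242 0.42935946 0.006     ]
s [0.49076826 0.33596957 0.006     ]
grip tops [0.46787799 0.34492547 0.12      ] [0.4680534  0.40667226 0.12      ]
```

Candidates for the stub, in scene pixels: grey-white at (172,224), grey-white at (111,250) and pink at (145,213). I'm taking the two grey-white ones and leaving the pink. The crop confirms both are white tube with a grey bush, so 2 of 3 stubs are present.

```bash
cat >> h.py <<'E'
from scipy.spatial.transform import Rotation as Ro
def Rt(phi,al,yawtool=0):
    p,a=np.radians([phi,al]); o=np.array([np.cos(p),np.sin(p),0]); l=np.array([-o[1],o[0],0]); z=np.sin(a)*o-np.cos(a)*np.array([0,0,1.])
    return np.c_[np.cross(l,z),l,z]
def go(pos,R=None,gp=False):
    "row towards TCP pos (or grasp point if gp) and rotation"
    s=manip.sense(); R0=s['tool_rot']; U,_,V=np.linalg.svd(R0); R0=U@V
    if R is None: R=R0
    pos=np.array(pos,float)
    if gp: pos=pos+0.005*R[:,2]
    d=R0.T@(pos-s['tool_pos']); r=Ro.from_matrix(R0.T@R).as_rotvec()
    print('row',np.round(d,4),np.round(r,3),'rows',np.linalg.norm(d)/.0417,np.degrees(np.linalg.norm(r))/7.16)
def st():
    s=manip.sense()
    print('t',round(s['time'],2),'q',np.round(s['joint_positions'],2),'p',np.round(s['tool_pos'],4),'F',np.round(s['wrist_force'],1),'M',np.round(s['moment'],2),'w',round(s['gripper_width'],4))
    print(np.round(s['tool_rot'],3).tolist())
    import json
    open('log.jsonl','a').write(json.dumps([list(map(float,s['joint_positions'])),list(map(float,s['tool_pos'])),np.asarray(s['tool_rot']).tolist()])+'\n')
E
python3 - <<'E'
from h import *
st(); go((.42,.25,.27),Rt(-10,10))
E
```

```text
t 0.1 q [ 65.    30.27  82.15   0.    67.69 -10.23] p [0.159  0.6038 0.2357] F [ 0.6 -0.3 -0.3] M [-0.01 -0.   -0.05] w 0.0869
[[-0.967, 0.255, -0.001], [0.255, 0.967, -0.002], [0.0, -0.002, -1.0]]
row [-0.3425 -0.2756 -0.0339] [-0.009 -0.175 -0.083] rows 10.574564143519265 1.550147524022957
```

>>> {"method": "apply_moves", "body": {
  "motion": "0.6 -0.34 -0.275 -0.034 -0.01 -0.175 -0.083;0.6 -0.34 -0.275 -0.034 -0.01 -0.175 -0.083;0.6 -0.34 -0.275 -0.034 -0.01 -0.175 -0.083;0.6 -0.34 -0.275 -0.034 -0.01 -0.175 -0.083;0.6 -0.34 -0.275 -0.034 -0.01 -0.175 -0.083;0.6 -0.34 -0.275 -0.034 -0.01 -0.175 -0.083;0.6 -0.34 -0.275 -0.034 -0.01 -0.175 -0.083;0.6 -0.34 -0.275 -0.034 -0.01 -0.175 -0.083"
}}

```text
time: 0.77
tool_pos: [0.3563, 0.3346, 0.2623]
tool_rot: [[-0.97, 0.173, 0.172], [0.171, 0.985, -0.028], [-0.174, 0.002, -0.985]]
wrist_force: [1.2, 0.7, 0.0]
gripper_width: 0.0531
```

```bash
python3 - <<'E'
from h import *
st(); go((.44,.0,.27),Rt(-20,25))
E
```

```text
t 0.77 q [ 34.24  15.77 103.44  -8.53  53.79 -41.17] p [0.3563 0.3346 0.2623] F [1.2 0.7 0. ] M [-0.    0.06  0.  ] w 0.0531
[[-0.97, 0.173, 0.172], [0.171, 0.985, -0.028], [-0.174, 0.002, -0.985]]
row [-0.1396 -0.315   0.0161] [ 0.055 -0.261  0.167] rows 8.272301432483923 2.518004223368603
```

>>> {"method": "apply_moves", "body": {
  "motion": "0.6 -0.14 -0.315 0.016 0.055 -0.26 0.165;0.6 -0.14 -0.315 0.016 0.055 -0.26 0.165;0.6 -0.14 -0.315 0.016 0.055 -0.26 0.165;0.6 -0.14 -0.315 0.016 0.055 -0.26 0.165;0.6 -0.14 -0.315 0.016 0.055 -0.26 0.165;0.6 -0.14 -0.315 0.016 0.055 -0.26 0.165;0.6 -0.14 -0.315 0.016 0.055 -0.26 0.165;0.6 -0.14 -0.315 0.016 0.055 -0.26 0.165"
}}

```text
time: 1.43
tool_pos: [0.435, 0.0184, 0.2698]
tool_rot: [[-0.852, 0.341, 0.397], [0.309, 0.94, -0.144], [-0.422, -0.0, -0.907]]
wrist_force: [0.3, 0.2, -0.6]
gripper_width: 0.0519
```

```bash
cat > kin.py <<'E'
import numpy as np, json
from scipy.optimize import least_squares
from scipy.spatial.transform import Rotation as Ro
# j1 z; shoulder at (a1,h); upper arm L2 along z at q2=0; elbow; forearm ; wrist; tool
def fk(q,P):
    a1,h,L2,a3,d4,d6=P
    q=np.radians(q); ry=lambda a:Ro.from_euler('y',a).as_matrix(); rz=lambda a:Ro.from_euler('z',a).as_matrix()
    T=np.eye(3);p=np.zeros(3)
    R=rz(q[0]); p=R@[a1,0,h]; R=R@ry(q[1]); p=p+R@[0,0,L2]; R=R@ry(q[2])
    p=p+R@[a3,0,d4]; R=R@rz(q[3])@ry(q[4]); p=p+R@[0,0,d6]; R=R@rz(q[5])
    return p,R
def load(): return [json.loads(l) for l in open('log.jsonl')]
def fit():
    D=load()
    f=lambda P:np.concatenate([fk(np.array(q),P)[0]-p for q,p,_ in D])
    best=min((least_squares(f,[0,.3,.3,s,.3,.2],bounds=(-.6,.9)) for s in(0,.05,-.05)),key=lambda r:r.cost); return best.x,best.cost
E
python3 - <<'E'
from h import *
from kin import *
st(); go((.43,-.165,.27),Rt(-22,40))
for q,p,R in load(): print(np.round(fk(np.array(q),[0,.3,.3,0,.3,.2])[1].T@np.array(R),2).tolist())
print(fit())
E
```

```text
t 1.43 q [ -9.27   5.77 120.83  -9.26  29.14 -72.21] p [0.435  0.0184 0.2698] F [ 0.3  0.2 -0.6] M [0.18 0.25 0.03] w 0.0519
[[-0.852, 0.341, 0.397], [0.309, 0.94, -0.144], [-0.422, -0.0, -0.907]]
row [-0.0524 -0.1741  0.0243] [ 0.019 -0.263  0.031] rows 4.398712326243344 2.120394682657037
[[0.0, -1.0, -0.0], [1.0, 0.0, 0.0], [-0.0, -0.0, 1.0]]
[[0.0, -1.0, -0.0], [1.0, 0.0, -0.0], [0.0, -0.0, 1.0]]
[[0.0, -1.0, -0.0], [1.0, 0.0, 0.0], [-0.0, -0.0, 1.0]]
(array([ 0.88688902, -0.6       ,  0.08413967, -0.07834801, -0.39929767,
       -0.53333175]), np.float64(0.009179142590853607))
```

```bash
cat >> kin.py <<'E'
def fit():
    D=load(); I=np.eye(6)
    A=np.concatenate([np.array([fk(np.array(q),e)[0] for e in I]).T for q,p,_ in D]); b=np.concatenate([p for _,p,_ in D])
    x,_,rk,sv=np.linalg.lstsq(A,b,rcond=None); return x,np.abs(A@x-b).max(),sv
E
python3 - <<'E'
from kin import *
print(fit())
E
```

```text
(array([ 0.43892222, -2.29968461,  0.67617065, -1.16646905, -0.68213019,
       -0.59722019]), np.float64(0.09253092699642548), array([3.38695388, 2.51269868, 0.4084456 , 0.2074194 , 0.0695845 ,
       0.01400524]))
```

```bash
cat >> kin.py <<'E'
def fk(q,P):
    a1,b,h,L2,a3,d4,d6,b5=P
    q=np.radians(q); ry=lambda a:Ro.from_euler('y',a).as_matrix(); rz=lambda a:Ro.from_euler('z',a).as_matrix()
    R=rz(q[0]); p=R@[a1,b,h]; R=R@ry(q[1]); p=p+R@[0,0,L2]; R=R@ry(q[2])
    p=p+R@[a3,0,d4]; R=R@rz(q[3]); p=p+R@[0,b5,0]; R=R@ry(q[4]); p=p+R@[0,0,d6]; R=R@rz(q[5]+np.pi/2)
    return p,R
def fit():
    D=load(); I=np.eye(8)
    A=np.concatenate([np.array([fk(np.array(q),e)[0] for e in I]).T for q,p,_ in D]); b=np.concatenate([p for _,p,_ in D])
    l=.003; A2=np.r_[A,l*np.eye(8)]; b2=np.r_[b,l*np.array([0,.05,.3,.3,0,.3,.2,.05])]
    x=np.linalg.lstsq(A2,b2,rcond=None)[0]; return x,np.abs(A@x-b).max()
E
python3 - <<'E'
from kin import *
print(fit())
E
```

```text
(array([0.00087077, 0.10973373, 0.27151299, 0.58823855, 0.1127564 ,
       0.39006799, 0.2908318 , 0.0012344 ]), np.float64(2.7497544758170456e-05))
```

>>> {"method": "apply_moves", "body": {
  "motion": "0.6 -0.05 -0.175 0.025 0.02 -0.26 0.03;0.6 -0.05 -0.175 0.025 0.02 -0.26 0.03;0.6 -0.05 -0.175 0.025 0.02 -0.26 0.03;0.6 -0.05 -0.175 0.025 0.02 -0.26 0.03;0.6 -0.05 -0.175 0.025 0.02 -0.26 0.03;0.6 -0.05 -0.175 0.025 0.02 -0.26 0.03"
}}

```text
time: 1.93
tool_pos: [0.4389, -0.0586, 0.2674]
tool_rot: [[-0.732, 0.347, 0.586], [0.291, 0.937, -0.193], [-0.616, 0.029, -0.787]]
wrist_force: [0.7, 1.6, 0.2]
gripper_width: 0.0525
```

```bash
python3 - <<'E'
from h import *
from kin import *
st();print(fit())
cv2.imwrite('pics/s1.png',manip.get_image('scene'))
E
```

```text
t 1.93 q [ -24.97    5.57  130.89   36.3     7.04 -128.72] p [ 0.4389 -0.0586  0.2674] F [0.7 1.6 0.2] M [ 0.13  0.37 -0.02] w 0.0525
[[-0.732, 0.347, 0.586], [0.291, 0.937, -0.193], [-0.616, 0.029, -0.787]]
(array([1.52393586e-04, 1.10994537e-01, 2.74146604e-01, 5.87884740e-01,
       1.14098981e-01, 3.91586026e-01, 2.91353168e-01, 2.02174632e-06]), np.float64(1.2521036492130211e-05))
```

View pics/s1.png

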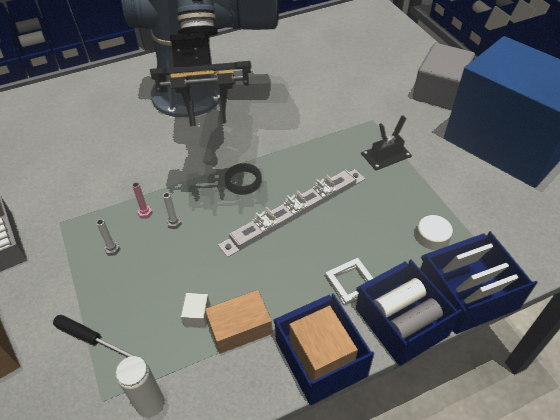

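```bash
cat >> kin.py <<'E'
P=np.array([0,.111,.2741,.5879,.1141,.3916,.2914,0])
LO=np.array([-176,-43,13,-82,0,-163]);HI=np.array([176,126,139.9,262,151,163])
def ik(p,R,q0s=None):
    res=[]
    for q0 in (q0s or [[0,40,90,0,80,-90],[-30,50,90,0,110,-90],[-20,30,100,0,50,-90],[-20,60,80,180,50,90],[0,40,90,90,60,0],[-30,60,60,20,100,-100]]):
        f=lambda q:np.r_[(fk(q,P)[0]-p)*10,Ro.from_matrix(fk(q,P)[1].T@R).as_rotvec()]
        r=least_squares(f,np.clip(q0,LO+.1,HI-.1),bounds=(LO,HI),x_scale=50); res.append((r.cost,r.x))
    return min(res,key=lambda r:r[0])
E
python3 - <<'E'
from h import *
from kin import *
A=np.array([.4455,-.178,.085]);B=np.array([.4595,-.325,.085])
for nm,X in(('A',A),('B',B)):
  for phi in (-40,-20,0,11):
    for al in(-60,-75,-90):
        R=Rt(phi,al); c,q=ik(X+.005*R[:,2],R); print(nm,phi,al,'%.1e'%c,np.round(q))
for X in((.5106,.0009,.036),(.479,.168,.036)):
    for al in(0,15,30): R=Rt(10.9,al); c,q=ik(np.array(X)+.005*R[:,2],R); print('place',al,'%.1e'%c,np.round(q))
E
```

```text
A -40 -60 2.3e-25 [-37.  59.  74.   3. 107. -88.]
A -40 -75 9.3e-30 [-37.  66.  68.   3. 121. -87.]
A -40 -90 2.2e-29 [-37.  73.  64.   4. 133. -87.]
A -20 -60 5.0e-23 [-30.  59.  73.  -9. 107. -98.]
A -20 -75 9.5e-31 [-30.  66.  66. -11. 121. -98.]
A -20 -90 2.4e-26 [-29.  73.  62. -13. 134. -99.]
A 0 -60 1.1e-30 [ -23.   59.   75.  -21.  103. -107.]
A 0 -75 3.4e-30 [ -22.   66.   69.  -24.  117. -108.]
A 0 -90 2.0e-29 [ -22.   73.   64.  -29.  129. -109.]
A 11 -60 2.1e-30 [ -20.   58.   77.  -27.  100. -111.]
A 11 -75 2.0e-30 [ -19.   65.   72.  -31.  113. -112.]
A 11 -90 2.9e-30 [ -18.   72.   67.  -37.  125. -113.]
B -40 -60 1.5e-26 [-45.  64.  57.  -5. 118. -94.]
B -40 -75 2.4e-30 [-44.  71.  50.  -6. 133. -95.]
B -40 -90 1.1e-26 [-44.  78.  45.  -8. 147. -97.]
B -20 -60 2.6e-24 [ -39.   64.   59.  -18.  115. -107.]
B -20 -75 1.7e-30 [ -38.   71.   51.  -23.  130. -110.]
B -20 -90 9.2e-29 [ -38.   78.   46.  -30.  142. -114.]
B 0 -60 1.9e-26 [ -33.   62.   64.  -30.  107. -117.]
B 0 -75 3.4e-30 [ -32.   69.   57.  -36.  121. -119.]
B 0 -90 3.1e-30 [ -31.   76.   53.  -44.  132. -123.]
B 11 -60 1.3e-30 [ -30.   61.   68.  -35.  101. -122.]
B 11 -75 4.7e-30 [ -29.   68.   62.  -42.  114. -122.]
B 11 -90 3.2e-30 [ -28.   74.   58.  -51.  125. -125.]
place 0 1.3e-27 [ -12.   41.  107.   -0.   32. -113.]
place 15 9.7e-32 [ -16.   41.  117.   39.   11. -155.]
place 30 1.1e-23 [-21.  45. 127. 139.  24.  99.]
place 0 1.3e-25 [  7.  41. 107.  -0.  32. -94.]
place 15 3.4e-31 [   6.   41.  118.   11.    6. -106.]
place 30 1.4e-20 [  5.  46. 128. 173.  24.  92.]
```

```bash
python3 - <<'E'
from h import *
go((.50,-.12,.30),Rt(-5,-18))
E
```

```text
row [-0.0819 -0.0345  0.0218] [-0.02   0.977 -0.28 ] rows 2.1939987657934474 8.133361838641454
```

>>> {"method": "apply_moves", "body": {
  "motion": "0.7 -0.082 -0.035 0.022 -0.02 0.977 -0.28;0.7 -0.082 -0.035 0.022 -0.02 0.977 -0.28;0.7 -0.082 -0.035 0.022 -0.02 0.977 -0.28;0.7 -0.082 -0.035 0.022 -0.02 0.977 -0.28;0.7 -0.082 -0.035 0.022 -0.02 0.977 -0.28;0.7 -0.082 -0.035 0.022 -0.02 0.977 -0.28;0.7 -0.082 -0.035 0.022 -0.02 0.977 -0.28;0.7 -0.082 -0.035 0.022 -0.02 0.977 -0.28"
}}

```text
time: 2.65
tool_pos: [0.5003, -0.1201, 0.301]
tool_rot: [[-0.979, 0.127, -0.162], [0.127, 0.992, 0.01], [0.162, -0.011, -0.987]]
wrist_force: [-0.8, 0.2, 0.0]
gripper_width: 0.0611
```

```bash
python3 - <<'E'
from h import *
st(); go((.60,-.178,.20),Rt(0,-75))
E
```

```text
t 2.65 q [ -24.07   21.45   87.11   -3.33   80.2  -105.91] p [ 0.5003 -0.1201  0.301 ] F [-0.8  0.2  0. ] M [ 0.02 -0.11  0.  ] w 0.0611
[[-0.979, 0.127, -0.162], [0.127, 0.992, 0.01], [0.162, -0.011, -0.987]]
row [-0.1213 -0.0436  0.083 ] [ 0.082  1.144 -0.108] rows 3.676260294655362 9.21876865568373
```

>>> {"method": "apply_moves", "body": {
  "motion": "0.7 -0.12 -0.044 0.083 0.08 1.144 -0.108;0.7 -0.12 -0.044 0.083 0.08 1.144 -0.108;0.7 -0.12 -0.044 0.083 0.08 1.144 -0.108;0.7 -0.12 -0.044 0.083 0.08 1.144 -0.108;0.7 -0.12 -0.044 0.083 0.08 1.144 -0.108;0.7 -0.12 -0.044 0.083 0.08 1.144 -0.108;0.7 -0.12 -0.044 0.083 0.08 1.144 -0.108;0.7 -0.12 -0.044 0.083 0.08 1.144 -0.108"
}}

```text
time: 3.32
tool_pos: [0.6, -0.1767, 0.199]
tool_rot: [[-0.4, 0.014, -0.916], [0.016, 1.0, 0.008], [0.916, -0.011, -0.4]]
wrist_force: [-0.6, -0.7, -0.4]
gripper_width: 0.0611
```

```bash
python3 - <<'E'
from h import *
st(); go((.53,-.178,.09),Rt(0,-80),gp=True)
s=manip.get_image('scene');t=manip.get_image('top')
crop('s',s,60,120,220,160,3.6,'s2'); crop('t',t,300,150,150,150,3.8,'t2')
E
```

```text
t 3.32 q [ -18.87   64.39   40.79  -25.18  137.27 -115.91] p [ 0.6    -0.1767  0.199 ] F [-0.6 -0.7 -0.4] M [-0.03 -0.47  0.05] w 0.0611
[[-0.4, 0.014, -0.916], [0.016, 1.0, 0.008], [0.916, -0.011, -0.4]]
row [-0.0707 -0.0011  0.1127] [ 0.01   0.237 -0.015] rows 3.190002774358966 1.9044788346057517
```

View pics/s2.png

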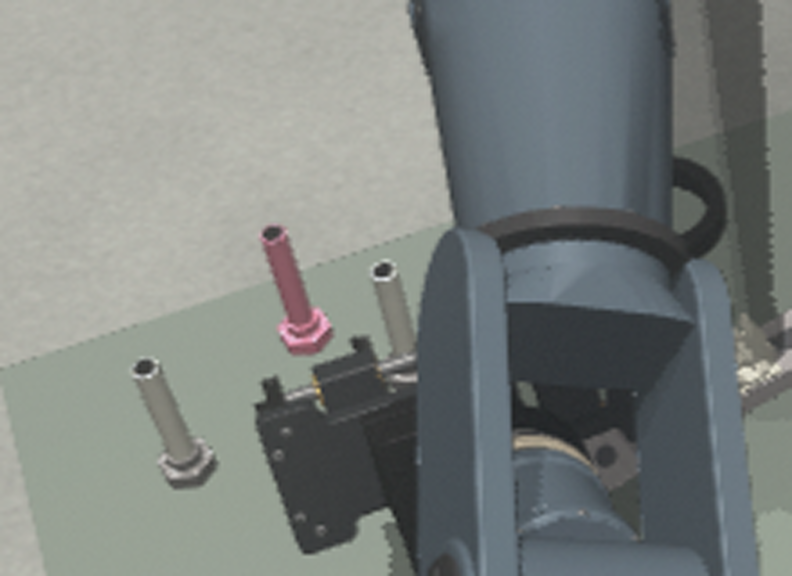

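View pics/t2.png

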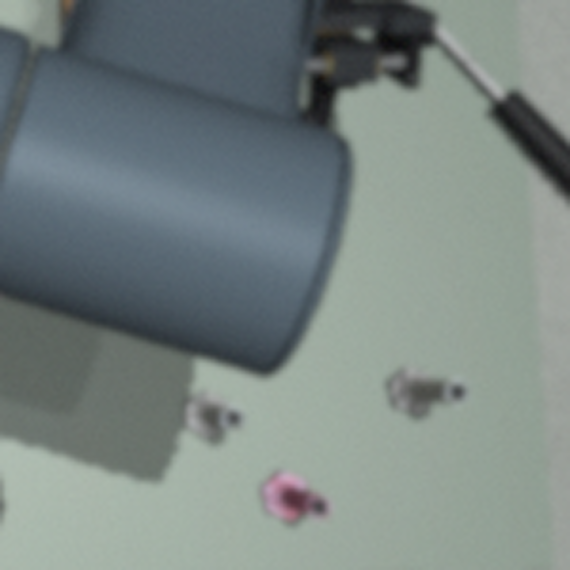

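>>> {"method": "apply_moves", "body": {
  "motion": "0.7 -0.036 -0.001 0.03 0.01 0.237 -0.015;0.7 -0.071 -0.001 0.06 0.01 0.237 -0.015;0.7 -0.071 -0.001 0.09 0.01 0.237 -0.015;0.7 -0.071 -0.001 0.112 0.01 0.237 -0.015;0.7 -0.071 -0.001 0.112 0.01 0.237 -0.015;0.7 -0.071 -0.001 0.112 0.01 0.237 -0.015"
}}

```text
time: 3.92
tool_pos: [0.5254, -0.1774, 0.0898]
tool_rot: [[-0.181, -0.0, -0.984], [-0.004, 1.0, 0.001], [0.984, 0.004, -0.181]]
wrist_force: [0.1, 0.4, 1.7]
gripper_width: 0.0609
```

```bash
python3 - <<'E'
from h import *
st(); go((.4455,-.178,.085),Rt(0,-80),gp=True)
s=manip.get_image('scene');t=manip.get_image('top')
crop('s',s,60,120,220,160,3.6,'s3'); crop('t',t,300,150,150,150,3.8,'t3')
# can & carton
print(onz('top',(422,103),.1), onz('top',(412,128),0), onz('scene',(133,370),.1), onz('scene',(150,412),0))
E
```

```text
t 3.92 q [ -20.01   72.23   51.22  -26.96  132.19 -112.85] p [ 0.5254 -0.1774  0.0898] F [0.1 0.4 1.7] M [ 0.05 -0.52  0.04] w 0.0609
[[-0.181, -0.0, -0.984], [-0.004, 1.0, 0.001], [0.984, 0.004, -0.181]]
row [ 0.0098 -0.0006  0.0845] [0.001 0.007 0.004] rows 2.039847727369657 0.06631638992454839
[ 0.84261793 -0.35359281  0.1       ] [ 0.80720996 -0.35847742  0.        ] [ 0.80592964 -0.34321843  0.1       ] [ 0.84420472 -0.34563639  0.        ]
```

View pics/t3.png

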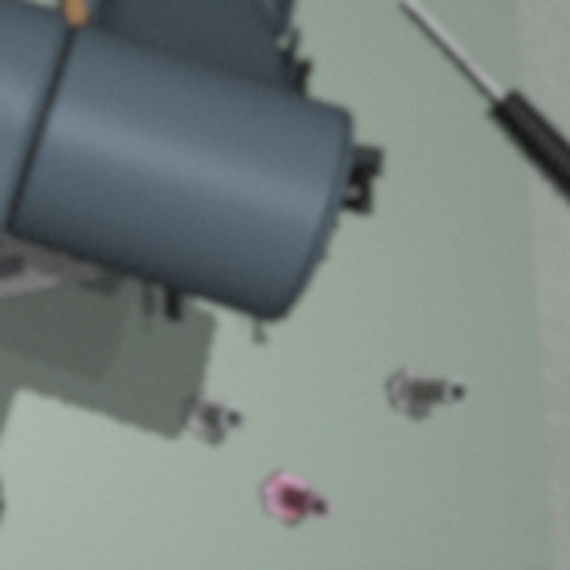

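View pics/s3.png

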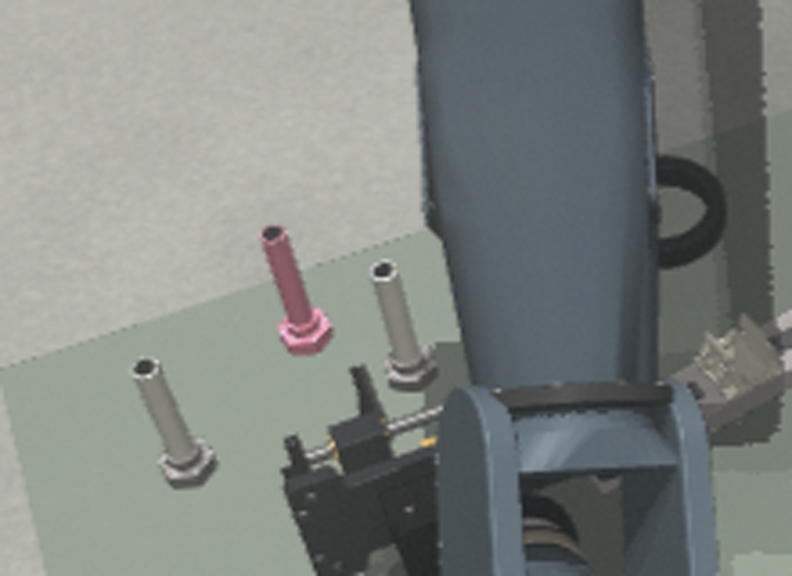

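>>> {"method": "apply_moves", "body": {
  "motion": "0.7 0.005 -0.001 0.04 0 0.007 0.004;0.7 0.01 -0.001 0.075 0 0.007 0.004;0.7 0.01 -0.001 0.084 0 0.007 0.004;0.7 0.01 -0.001 0.084 0 0.007 0.004;0.3 0.01 -0.001 0.084 0 0.007 0.004;0 0.01 -0.001 0.084 0 0.007 0.004;0 0.01 -0.001 0.084 0 0.007 0.004;0 0.01 -0.001 0.084 0 0.007 0.004"
}}

```text
time: 4.68
tool_pos: [0.443, -0.1782, 0.0839]
tool_rot: [[-0.177, -0.0, -0.984], [-0.002, 1.0, -0.0], [0.984, 0.001, -0.177]]
wrist_force: [0.5, -0.2, -0.9]
gripper_width: 0.0419
```

```bash
python3 - <<'E'
from h import *
st(); go((.4455,-.178,.085),Rt(0,-80),gp=True)
s=manip.get_image('scene')
crop('s',s,60,120,220,160,3.6,'s4')
E
```

```text
t 4.68 q [ -22.21   68.19   66.68  -25.85  121.39 -108.39] p [ 0.443  -0.1782  0.0839] F [ 0.5 -0.2 -0.9] M [ 0.05 -0.53  0.04] w 0.0419
[[-0.177, -0.0, -0.984], [-0.002, 1.0, -0.0], [0.984, 0.001, -0.177]]
row [0.0007 0.0002 0.0023] [-0.     0.003  0.002] rows 0.058361910184578474 0.0306034850254393
```

View pics/s4.png

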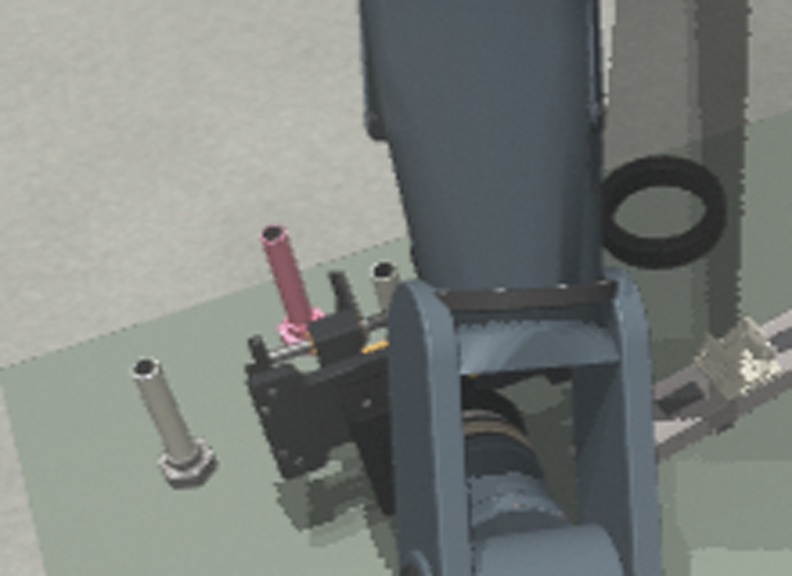

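>>> {"method": "apply_moves", "body": {
  "motion": "0 0.001 0 0.002 0 0 0;0 0.001 0 0.002 0 0 0;0 0.001 0 0.002 0 0 0;0 0.001 0 0.002 0 0 0;0 0.001 0 0.002 0 0 0;0 0.001 0 0.002 0 0 0;0 0.001 0 0.002 0 0 0"
}}

```text
time: 5.32
tool_pos: [0.4394, -0.178, 0.0843]
tool_rot: [[-0.174, 0.0, -0.985], [-0.003, 1.0, 0.001], [0.985, 0.003, -0.174]]
wrist_force: [-0.0, -0.4, -0.7]
gripper_width: 0.0142
```

```bash
python3 - <<'E'
from h import *
st()
E
```

```text
t 5.32 q [ -22.32   68.07   67.26  -25.85  121.12 -108.32] p [ 0.4394 -0.178   0.0843] F [-0.  -0.4 -0.7] M [-0.01 -0.58  0.03] w 0.0142
[[-0.174, 0.0, -0.985], [-0.003, 1.0, 0.001], [0.985, 0.003, -0.174]]
```

>>> {"method": "apply_moves", "body": {
  "motion": "0 0.02 0 0 0 0 0;0 0.05 0 0 0 0 0;0 0.09 0 0 0 0 0;0 0.13 0 0 0 0 0;0 0.13 0 0 0 0 0"
}}

```text
time: 5.73
tool_pos: [0.4175, -0.1789, 0.2188]
tool_rot: [[-0.179, 0.001, -0.984], [0.002, 1.0, 0.001], [0.984, -0.002, -0.179]]
wrist_force: [1.5, -0.1, -1.1]
gripper_width: 0.0144
```

```bash
python3 - <<'E'
from h import *
st()
s=manip.get_image('scene');t=manip.get_image('top')
crop('s',s,60,100,220,160,3.6,'s5'); crop('t',t,300,150,150,150,3.8,'t5')
go((.45,-.05,.22),Rt(8,-40))
E
```

```text
t 5.73 q [ -23.05   55.63   73.34  -28.49  126.25 -112.01] p [ 0.4175 -0.1789  0.2188] F [ 1.5 -0.1 -1.1] M [ 0.03 -0.65 -0.01] w 0.0144
[[-0.179, 0.001, -0.984], [0.002, 1.0, 0.001], [0.984, -0.002, -0.179]]
row [ 0.0003  0.1287 -0.0334] [ 0.124 -0.692 -0.07 ] rows 3.1879036813676818 5.655167677785522
```

View pics/s5.png

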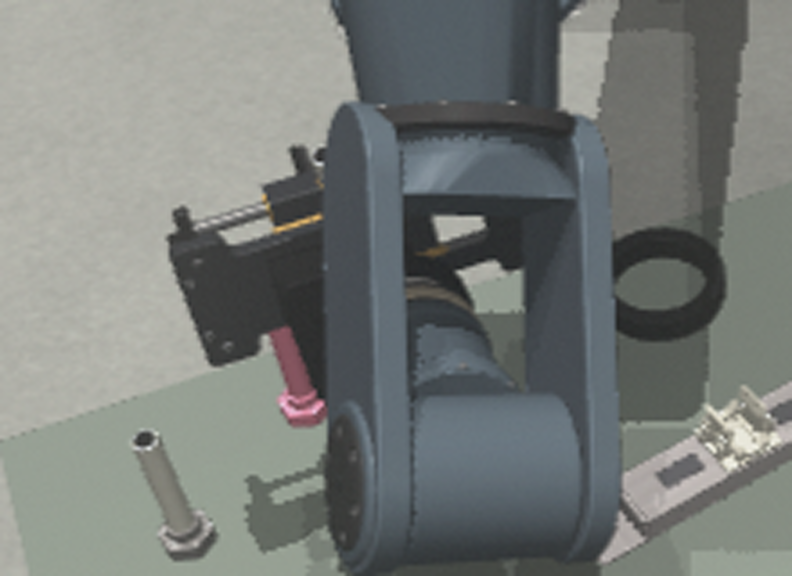

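View pics/t5.png

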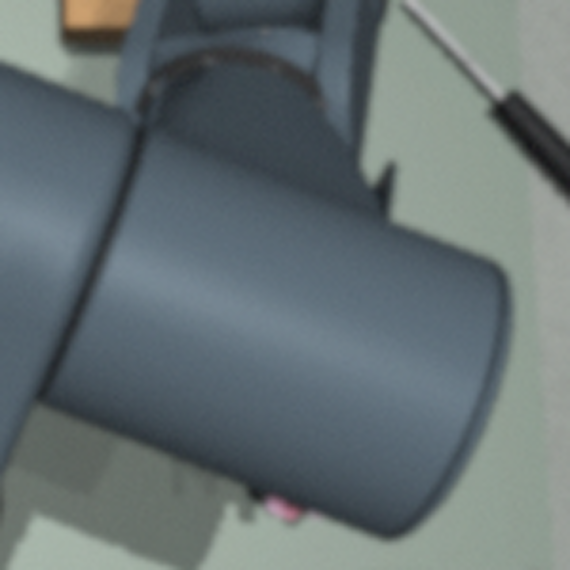

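```bash
python3 - <<'E'
from h import *
from kin import *
c0=np.array([.529,.091]); u=np.array([-.189,.982]);x=np.array([.982,.189])
for k in(-1,0,1):
  for al in (0,10):
   for z in(.04,.12,.2):
    g=c0+k*.085*u-.035*x; R=Rt(10.9,al); c,q=ik(np.r_[g,z]+.005*R[:,2],R); print(k,al,z,'%.1e'%c,np.round(q,1))
for p,ph,al in(((.45,-.05,.24),8,-30),((.50,0.,.2),10.9,10),((.45,.05,.24),8,-30),((.48,.16,.2),10.9,10)):
   R=Rt(ph,al); c,q=ik(np.array(p),R); print(p,al,'%.1e'%c,np.round(q,1))
E
```

```text
-1 0 0.04 1.4e-28 [ -12.5   40.9  106.7   -0.    32.4 -113.4]
-1 0 0.12 1.9e-31 [ -12.5   32.4  104.6   -0.    43.  -113.4]
-1 0 0.2 1.6e-24 [ -12.5   24.8  100.9   -0.    54.3 -113.4]
-1 10 0.04 4.2e-30 [ -15.    40.1  113.8   14.5   17.6 -129.4]
-1 10 0.12 1.3e-29 [ -15.    30.4  111.6    8.9   29.2 -123.3]
-1 10 0.2 2.1e-31 [ -15.    21.9  107.7    6.6   41.6 -120.4]
0 0 0.04 3.8e-30 [  -3.1   40.6  108.    -0.    31.4 -104. ]
0 0 0.12 3.8e-28 [  -3.1   31.9  105.9   -0.    42.2 -104. ]
0 0 0.2 3.1e-29 [  -3.1   24.2  102.1   -0.    53.7 -104. ]
0 10 0.04 1.2e-28 [  -4.7   39.9  115.2   10.1   15.5 -115. ]
0 10 0.12 3.9e-27 [  -4.7   30.   113.     5.8   27.5 -110.5]
0 10 0.2 7.9e-31 [  -4.7   21.2  109.     4.1   40.2 -108.5]
1 0 0.04 8.5e-26 [  6.7  40.8 107.2   0.   32.  -94.2]
1 0 0.12 4.7e-30 [  6.7  32.2 105.1  -0.   42.7 -94.2]
1 0 0.2 6.4e-29 [  6.7  24.6 101.3  -0.   54.1 -94.2]
1 10 0.04 9.9e-30 [  6.2  40.  114.4   3.   15.7 -97.5]
1 10 0.12 7.7e-31 [  6.2  30.2 112.2   1.8  27.6 -96.2]
1 10 0.2 1.1e-29 [  6.2  21.6 108.2   1.3  40.2 -95.6]
(0.45, -0.05, 0.24) -30 2.6e-30 [ -13.6   30.3   88.6  -10.6   89.3 -108.8]
(0.5, 0.0, 0.2) 10 2.6e-31 [ -15.5   20.6  108.9    6.7   41.7 -121. ]
(0.45, 0.05, 0.24) -30 1.4e-30 [  -3.9   30.6   88.1   -5.9   90.8 -100.5]
(0.48, 0.16, 0.2) 10 4.2e-30 [  5.2  21.  108.2   1.5  40.9 -96.8]
```

>>> {"method": "apply_moves", "body": {
  "motion": "0 0.02 0.13 -0.035 0.124 -0.69 -0.07;0 0.02 0.13 -0.035 0.124 -0.69 -0.07;0 0.02 0.13 -0.035 0.124 -0.69 -0.07;0 0.02 0.13 -0.035 0.124 -0.69 -0.07;0 0.02 0.13 -0.035 0.124 -0.69 -0.07;0 0.02 0.13 -0.035 0.124 -0.69 -0.07;0 0.02 0.13 -0.035 0.124 -0.69 -0.07"
}}

```text
time: 6.42
tool_pos: [0.4468, -0.0474, 0.2399]
tool_rot: [[-0.756, -0.141, -0.64], [-0.108, 0.99, -0.09], [0.646, 0.002, -0.763]]
wrist_force: [-0.9, -0.2, -1.0]
gripper_width: 0.0145
```

```bash
python3 - <<'E'
from h import *
st(); go((.479,.168,.20),Rt(10.9,10),gp=True)
E
```

```text
t 6.42 q [ -12.02   35.21   84.29  -12.91   98.76 -107.67] p [ 0.4468 -0.0474  0.2399] F [-0.9 -0.2 -1. ] M [ 0.06 -0.36  0.01] w 0.0145
[[-0.756, -0.141, -0.64], [-0.108, 0.99, -0.09], [0.646, 0.002, -0.763]]
row [-0.0773  0.2087 -0.0063] [ 0.015 -0.876 -0.049] rows 5.339684237405651 7.025393832251226
```

>>> {"method": "apply_moves", "body": {
  "motion": "0 -0.077 0.209 -0.006 0.015 -0.876 -0.049;0 -0.077 0.209 -0.006 0.015 -0.876 -0.049;0 -0.077 0.209 -0.006 0.015 -0.876 -0.049;0 -0.077 0.209 -0.006 0.015 -0.876 -0.049;0 -0.077 0.209 -0.006 0.015 -0.876 -0.049;0 -0.077 0.209 -0.006 0.015 -0.876 -0.049;0 -0.077 0.209 -0.006 0.015 -0.876 -0.049;0 -0.077 0.209 -0.006 0.015 -0.876 -0.049"
}}

```text
time: 7.08
tool_pos: [0.4728, 0.1676, 0.19]
tool_rot: [[-0.969, -0.19, 0.155], [-0.187, 0.982, 0.032], [-0.158, 0.002, -0.987]]
wrist_force: [-2.1, -0.5, -1.0]
gripper_width: 0.0146
```

```bash
python3 - <<'E'
from h import *
st(); go((.479,.168,.10),Rt(10.9,10),gp=True)
s=manip.get_image('scene');t=manip.get_image('top')
crop('s',s,220,100,180,135,4.4,'s6'); crop('t',t,150,170,200,130,3.8,'t6')
E
```

```text
t 7.08 q [  6.23  21.94 108.75   1.31  40.25 -95.65] p [0.4728 0.1676 0.19  ] F [-2.1 -0.5 -1. ] M [ 0.01  0.31 -0.03] w 0.0146
[[-0.969, -0.19, 0.155], [-0.187, 0.982, 0.032], [-0.158, 0.002, -0.987]]
row [ 0.0081 -0.001   0.0948] [ 0.002 -0.016  0.001] rows 2.281784592796254 0.12514633689522203
```

View pics/s6.png

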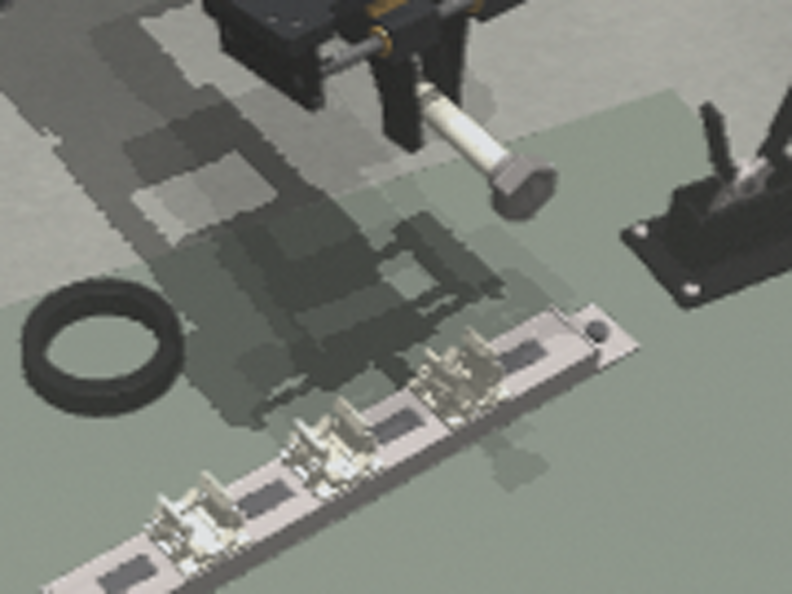

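View pics/t6.png

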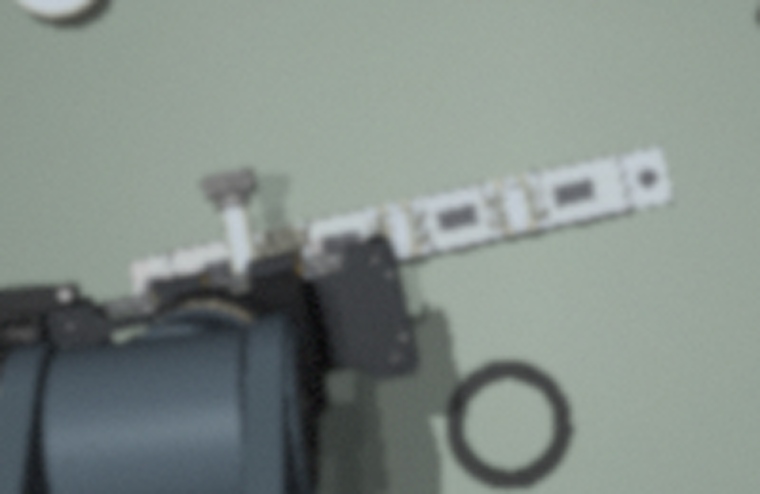

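```bash
python3 - <<'E'
from h import *
s=manip.sense(); R=s['tool_rot']; g=s['tool_pos']-.005*R[:,2]
a=(220+525/4.4,100+195/4.4); b=(150+229/3.8,170+186/3.8)
foot,e=tri(a,b); print('foot',foot,e,'grasp',g,'vec',foot-g,np.linalg.norm(foot-g))
S=lambda p:(210+p[0]/3.8,105+p[1]/3.8); T=lambda p:(110+p[0]/3.5,190+p[1]/3.5)
for k in(1,0,-1):
  X=np.r_[np.array([.529,.091])+k*.085*np.array([-.189,.982]),.036]
  sp=proj('scene',X);tp=proj('top',X); print(k,'pred in crops',np.round((sp-[210,105])*3.8),np.round((tp-[110,190])*3.5), 's6',np.round((sp-[220,100])*4.4))
E
```

```text
foot [0.54981471 0.18275628 0.18968533] 0.0003783297181859558 grasp [0.478716   0.16677447 0.19707051] vec [ 0.0710987   0.01598181 -0.00738518] 0.07324605491412119
1 pred in crops [434. 300.] [398. 163.] s6 [458. 369.]
0 pred in crops [323. 361.] [506. 140.] s6 [330. 440.]
-1 pred in crops [206. 425.] [614. 116.] s6 [195. 514.]
```

>>> {"method": "apply_moves", "body": {
  "motion": "0 0.003 -0.001 0.04 0.002 -0.016 0;0 0.006 -0.001 0.08 0.002 -0.016 0;0 0.01 -0.001 0.117 0.002 -0.016 0;0 0.01 -0.001 0.117 0.002 -0.016 0;0 0.01 -0.001 0.117 0.002 -0.016 0"
}}

```text
time: 7.6
tool_pos: [0.4914, 0.1674, 0.0736]
tool_rot: [[-0.967, -0.186, 0.176], [-0.183, 0.983, 0.033], [-0.179, -0.001, -0.984]]
wrist_force: [-0.1, -0.7, 0.3]
gripper_width: 0.0142
```

```bash
python3 - <<'E'
from h import *
st(); go((.479,.168,.04),Rt(10.9,11),gp=True)
s=manip.get_image('scene');t=manip.get_image('top')
crop('s',s,270,130,120,90,6.6,'s7'); crop('t',t,170,190,100,70,7,'t7')
E
```

```text
t 7.6 q [  6.    35.55 112.23   2.14  21.94 -96.61] p [0.4914 0.1674 0.0736] F [-0.1 -0.7  0.3] M [0.03 0.13 0.03] w 0.0142
[[-0.967, -0.186, 0.176], [-0.183, 0.983, 0.033], [-0.179, -0.001, -0.984]]
row [0.0179 0.003  0.0359] [-0.001 -0.012 -0.003] rows 0.9639155846718479 0.09956258181153228
```

View pics/s7.png

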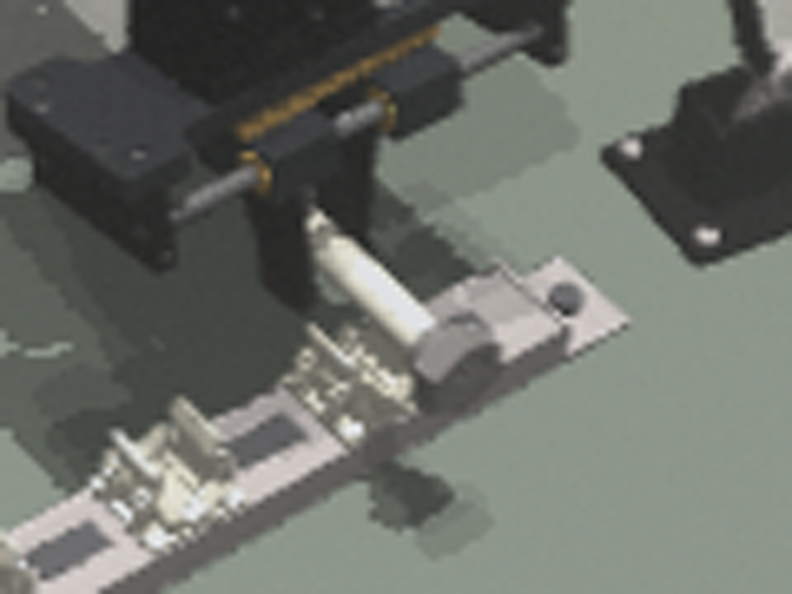

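View pics/t7.png

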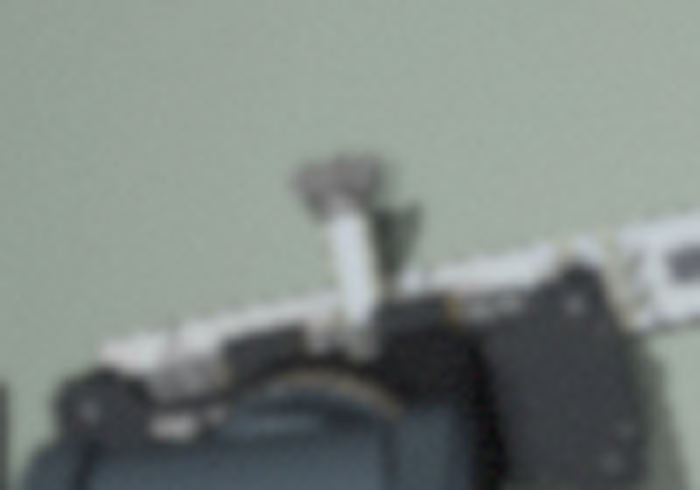

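>>> {"method": "apply_moves", "body": {
  "motion": "0 0.012 0.003 0 0 -0.012 -0.003;0 0.012 0.003 0 0 -0.012 -0.003;0 0.015 0.003 0.018 0 -0.012 -0.003;0 0.015 0.003 0.018 0 -0.012 -0.003;0 0.015 0.003 0.018 0 -0.012 -0.003"
}}

```text
time: 8.12
tool_pos: [0.4804, 0.1691, 0.0581]
tool_rot: [[-0.962, -0.19, 0.198], [-0.187, 0.982, 0.036], [-0.201, -0.002, -0.98]]
wrist_force: [0.3, -0.1, -0.3]
gripper_width: 0.0144
```

```bash
python3 - <<'E'
from h import *
st(); go((.479,.168,.038),Rt(10.9,11),gp=True)
s=manip.get_image('scene');t=manip.get_image('top')
crop('s',s,270,130,120,90,6.6,'s8'); crop('t',t,170,190,100,70,7,'t8')
E
```

```text
t 8.12 q [  6.33  37.12 114.93   2.87  16.4  -97.32] p [0.4804 0.1691 0.0581] F [ 0.3 -0.1 -0.3] M [ 0.05  0.16 -0.02] w 0.0144
[[-0.962, -0.19, 0.198], [-0.187, 0.982, 0.036], [-0.201, -0.002, -0.98]]
row [ 0.0056 -0.0008  0.0243] [-0.002  0.01   0.002] rows 0.5990557396870964 0.08566194705137832
```

View pics/s8.png

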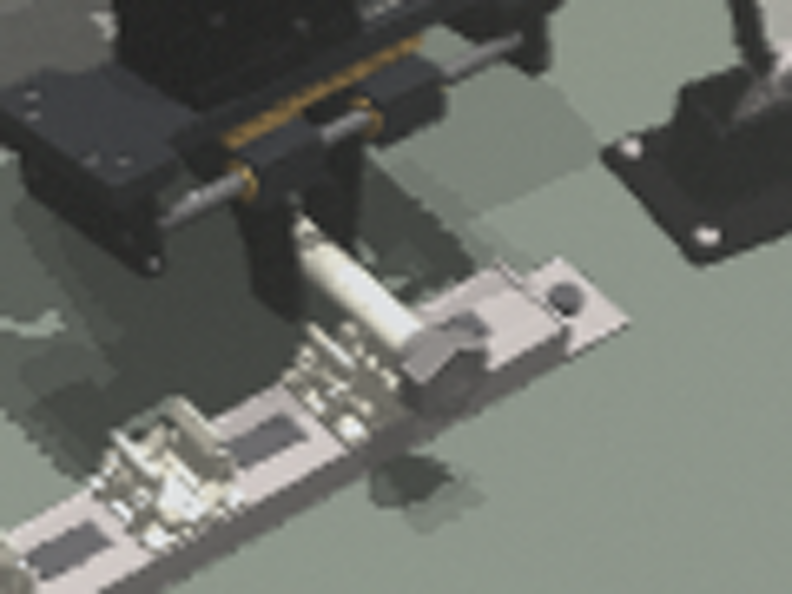

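View pics/t8.png

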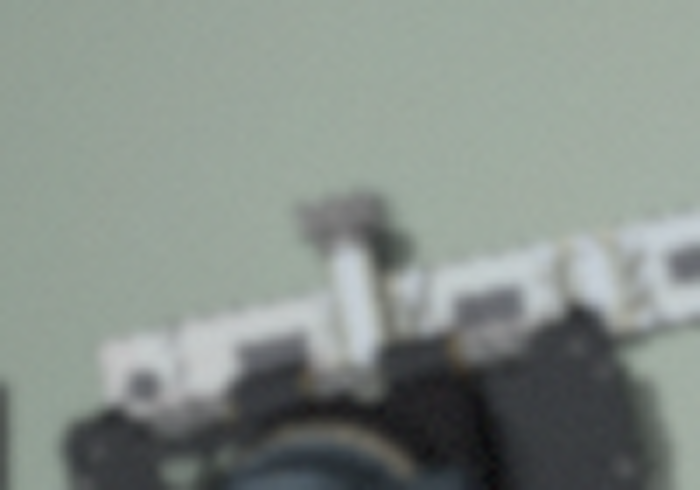

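```bash
python3 - <<'E'
from h import *
S=lambda p:(210+p[0]/3.8,105+p[1]/3.8); T=lambda p:(110+p[0]/3.5,190+p[1]/3.5)
g={}
for n,im in(('scene','pics/scene0.png'),('top','pics/top0.png')):
    gray=cv2.cvtColor(cv2.imread(im),cv2.COLOR_BGR2GRAY); gray=cv2.resize(gray,None,fx=4,fy=4,interpolation=cv2.INTER_CUBIC)
    seeds=[S((148,477)),S((268,411)),S((380,348)),S((490,287))] if n=='scene' else [T((668,107)),T((562,130)),T((455,153)),T((347,180))]
    pts=[]
    for s in seeds:
        x,y=int(s[0]*4+1.5),int(s[1]*4+1.5); r=26; w=gray[y-r:y+r,x-r:x+r]
        m=(w<(w.min()*.5+np.median(w)*.5)).astype(np.uint8); N,L,st_,c=cv2.connectedComponentsWithStats(m); k=L[r-4:r+4,r-4:r+4].max()
        px=np.array([(x-r+c[k][0]-1.5)/4,(y-r+c[k][1]-1.5)/4]); pts.append(onz(n,px,.021)); 
    pts=np.array(pts); print(n,np.round(pts,4).tolist())
    mids=(pts[1:]+pts[:-1])/2; print(' mids(- ,0,+)',np.round(mids,4).tolist(),'yaw',np.degrees(np.arctan2(-(pts[3]-pts[0])[0],(pts[3]-pts[0])[1])),np.linalg.norm(np.diff(pts,axis=0),axis=1))
# tube axis now
for n in('scene','top'):
    im=cv2.imread('pics/s8.png' if n=='scene' else 'pics/t8.png')
    f=(lambda p:(270+(p[0]+.5)/6.6-.5,130+(p[1]+.5)/6.6-.5)) if n=='scene' else (lambda p:(170+(p[0]+.5)/7-.5,190+(p[1]+.5)/7-.5))
    pp=[(330,255),(405,330)] if n=='scene' else [(350,250),(366,350)]
    for p in pp: print(n,'axis pt',onz(n,f(p),.058))
E
```

```text
scene [[0.5539, -0.0353, 0.021], [0.5378, 0.048, 0.021], [0.5217, 0.1323, 0.021], [0.5063, 0.2145, 0.021]]
 mids(- ,0,+) [[0.5459, 0.0064, 0.021], [0.5298, 0.0902, 0.021], [0.514, 0.1734, 0.021]] yaw 10.807879293735871 [0.08482727 0.08581728 0.08367161]
top [[0.5527, -0.0338, 0.021], [0.5369, 0.0501, 0.021], [0.5208, 0.1342, 0.021], [0.5047, 0.2181, 0.021]]
 mids(- ,0,+) [[0.5448, 0.0081, 0.021], [0.5289, 0.0921, 0.021], [0.5128, 0.1761, 0.021]] yaw 10.771159909293415 [0.08544125 0.08554156 0.08552086]
scene axis pt [0.48140569 0.17759972 0.058     ]
scene axis pt [0.52525533 0.184575   0.058     ]
top axis pt [0.5426234  0.18195136 0.058     ]
top axis pt [0.50485382 0.17638176 0.058     ]
```

>>> {"method": "apply_moves", "body": {
  "motion": "0 0.002 -0.001 0.008 0 0 0;0 0.004 -0.001 0.016 0 0 0;0 0.0055 -0.001 0.024 0 0 0;0 0.0055 -0.001 0.024 0 0 0;0 0.0055 -0.001 0.024 0 0 0"
}}

```text
time: 8.63
tool_pos: [0.478, 0.1678, 0.0306]
tool_rot: [[-0.963, -0.19, 0.193], [-0.187, 0.982, 0.036], [-0.196, -0.002, -0.981]]
wrist_force: [-0.3, 0.6, -1.7]
gripper_width: 0.0143
```

```bash
python3 - <<'E'
from h import *
st(); go((.479,.168,.034),Rt(10.9,11),gp=True)
s=manip.get_image('scene');t=manip.get_image('top')
crop('s',s,270,130,120,90,6.6,'s9'); crop('t',t,170,190,100,70,7,'t9')
E
```

```text
t 8.63 q [  6.19  40.58 115.6    3.85  12.57 -98.46] p [0.478  0.1678 0.0306] F [-0.3  0.6 -1.7] M [0.   0.2  0.03] w 0.0143
[[-0.963, -0.19, 0.193], [-0.187, 0.982, 0.036], [-0.196, -0.002, -0.981]]
row [-0.0016  0.      0.0019] [-0.001  0.005  0.001] rows 0.05879959861842304 0.04669351677174468
```

View pics/s9.png

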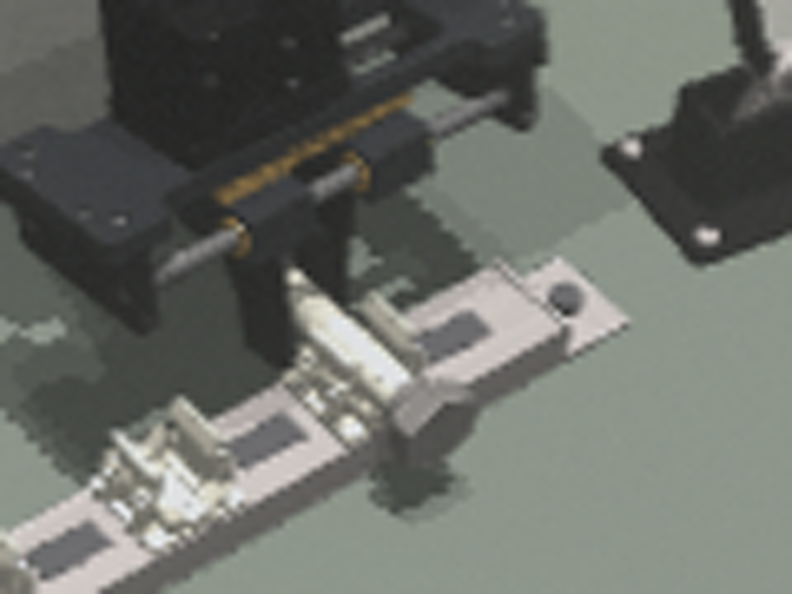

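View pics/t9.png

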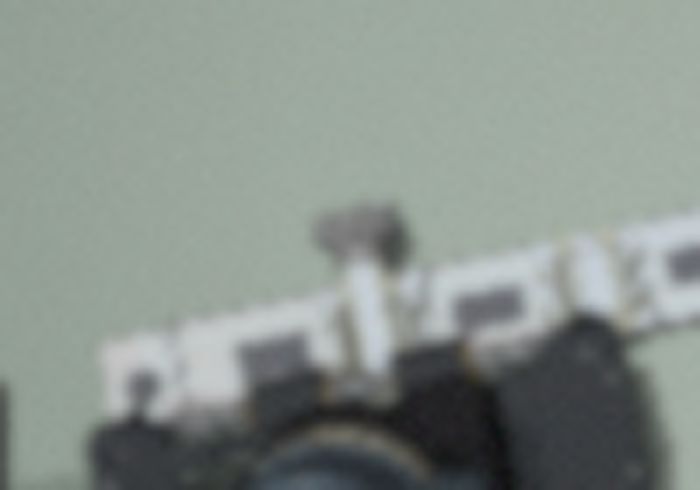

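```bash
python3 - <<'E'
from h import *
f=onz('top',(170+360/7,190+230/7),.038); print(f)
x=np.array([.982,.187]); 
print((f[:2]-[.5128,.1761])@x)
f=onz('scene',(270+432/6.6,130+425/6.6),.036); print(f,(f[:2]-[.514,.1734])@x)
E
```

```text
[0.55026336 0.18000932 0.038     ]
0.037520060983001265
[0.55340216 0.18283864 0.036     ] 0.040457946866644404
```

>>> {"method": "apply_moves", "body": {
  "motion": "0 -0.004 0 -0.001 0 0 0;0 -0.004 0 -0.001 0 0 0;0 -0.004 0 0.002 0 0 0;0 -0.004 0 0.002 0 0 0;0 -0.004 0 0.002 0 0 0"
}}

```text
time: 9.15
tool_pos: [0.4817, 0.1686, 0.0302]
tool_rot: [[-0.963, -0.19, 0.193], [-0.187, 0.982, 0.036], [-0.196, -0.002, -0.981]]
wrist_force: [-2.8, -0.7, 0.6]
gripper_width: 0.014
```

```bash
python3 - <<'E'
from h import *
st()
s=manip.get_image('scene');t=manip.get_image('top')
crop('s',s,270,130,120,90,6.6,'s10'); crop('t',t,170,190,100,70,7,'t10')
E
```

```text
t 9.15 q [  6.25  40.69 115.06   3.7   13.01 -98.26] p [0.4817 0.1686 0.0302] F [-2.8 -0.7  0.6] M [-0.07  0.77  0.04] w 0.014
[[-0.963, -0.19, 0.193], [-0.187, 0.982, 0.036], [-0.196, -0.002, -0.981]]
```

View pics/s10.png

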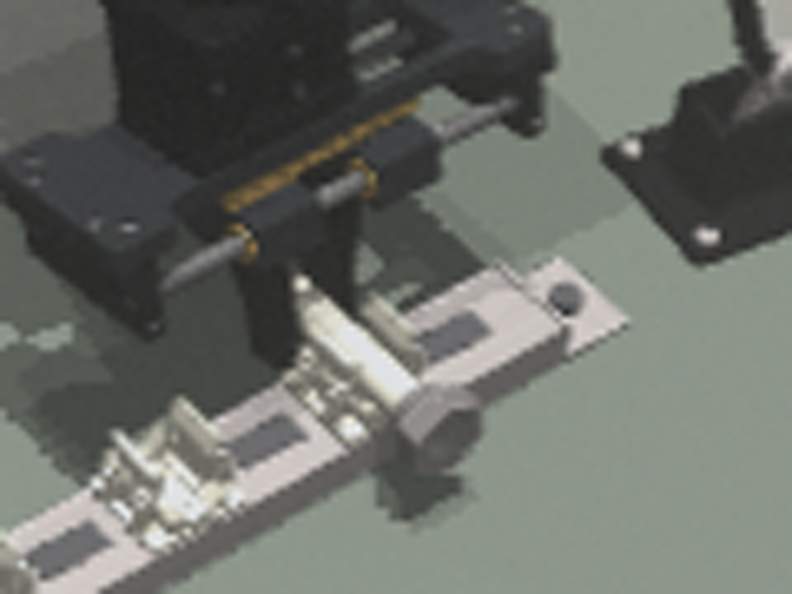

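>>> {"method": "apply_moves", "body": {
  "motion": "0.4 0 0 -0.001 0 0 0;0.4 0 0 -0.001 0 0 0;0.4 0 0 -0.001 0 0 0;0.4 0 0 -0.001 0 0 0;0.4 0 0 -0.02 0 0 0;0.4 0 0 -0.05 0 0 0;0.4 0 0 -0.08 0 0 0;0.4 0 0 -0.1 0 0 0"
}}

```text
time: 9.92
tool_pos: [0.4668, 0.1654, 0.1315]
tool_rot: [[-0.96, -0.19, 0.204], [-0.187, 0.982, 0.037], [-0.207, -0.003, -0.978]]
wrist_force: [0.9, 0.6, 0.8]
gripper_width: 0.0347
```

```bash
python3 - <<'E'
from h import *
st()
s=manip.get_image('scene');t=manip.get_image('top')
crop('s',s,270,130,120,90,6.6,'s11'); crop('t',t,170,190,100,70,7,'t11'); cv2.imwrite('pics/s11f.png',s)
go((.60,-.10,.25),Rt(10,-45))
E
```

```text
t 9.92 q [  6.03  27.46 114.69   1.96  25.92 -96.62] p [0.4668 0.1654 0.1315] F [0.9 0.6 0.8] M [ 0.02  0.13 -0.02] w 0.0347
[[-0.96, -0.19, 0.204], [-0.187, 0.982, 0.037], [-0.207, -0.003, -0.978]]
row [-0.102  -0.2863 -0.0971] [-0.008  0.999  0.016] rows 7.650406886008962 7.992304229348118
```

View pics/s11.png

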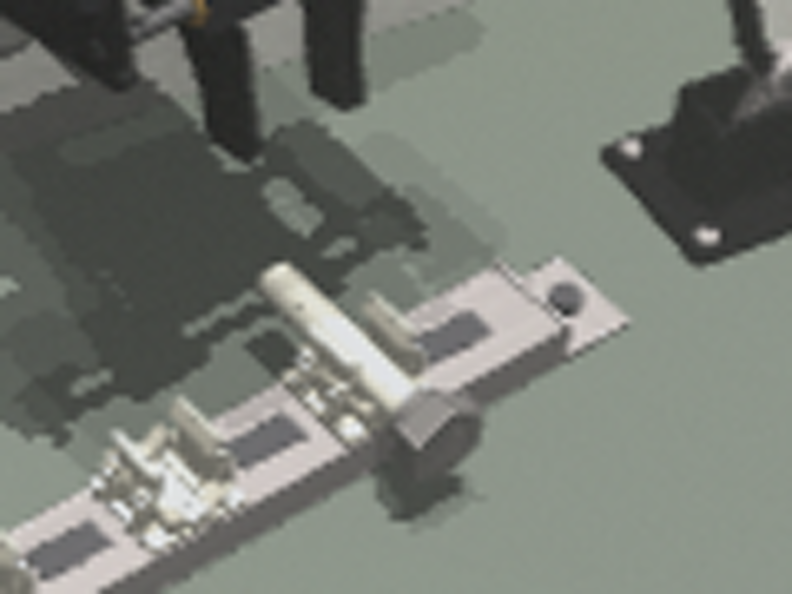

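View pics/t11.png

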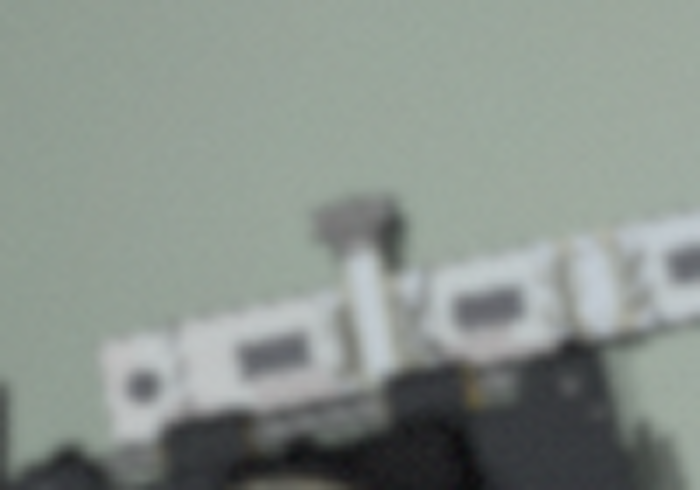

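View pics/s11f.png

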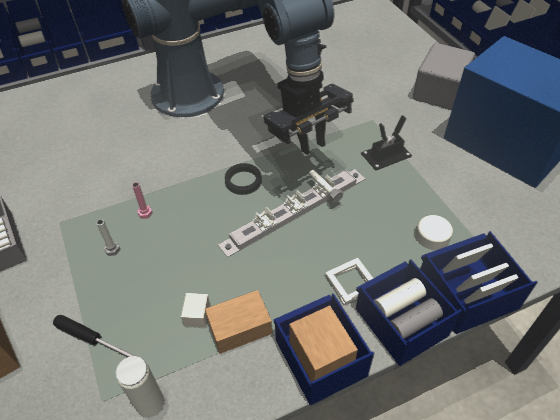

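```bash
python3 - <<'E'
from h import *
go((.57,-.08,.27),Rt(15,-38))
E
```

```text
row [-0.0812 -0.261  -0.1221] [ 0.013  0.876 -0.072] rows 7.179060365557525 7.033607475816283
```

>>> {"method": "apply_moves", "body": {
  "motion": "0.5 -0.02 -0.02 -0.06 0.013 0.2 -0.02;0.6 -0.08 -0.26 -0.122 0.013 0.876 -0.072;0.7 -0.08 -0.26 -0.122 0.013 0.876 -0.072;0.7 -0.08 -0.26 -0.122 0.013 0.876 -0.072;0.7 -0.08 -0.26 -0.122 0.013 0.876 -0.072;0.7 -0.08 -0.26 -0.122 0.013 0.876 -0.072;0.7 -0.08 -0.26 -0.122 0.013 0.876 -0.072;0.7 -0.08 -0.26 -0.122 0.013 0.876 -0.072"
}}

```text
time: 10.68
tool_pos: [0.5653, -0.0725, 0.2601]
tool_rot: [[-0.753, -0.26, -0.605], [-0.203, 0.966, -0.162], [0.626, 0.001, -0.78]]
wrist_force: [0.6, 0.2, -1.4]
gripper_width: 0.0608
```

```bash
python3 - <<'E'
from h import *
st(); go((.57,-.283,.15),Rt(20,-80))
E
```

```text
t 10.68 q [ -10.56   41.93   65.19  -16.5   108.09 -115.77] p [ 0.5653 -0.0725  0.2601] F [ 0.6  0.2 -1.4] M [ 0.11 -0.41  0.05] w 0.0608
[[-0.753, -0.26, -0.605], [-0.203, 0.966, -0.162], [0.626, 0.001, -0.78]]
row [-0.0298 -0.2046  0.1171] [ 0.077  0.719 -0.044] rows 5.698074124903413 5.799246360314167
```

>>> {"method": "apply_moves", "body": {
  "motion": "0.7 -0.03 -0.205 0.117 0.077 0.719 -0.044;0.7 -0.03 -0.205 0.117 0.077 0.719 -0.044;0.7 -0.03 -0.205 0.117 0.077 0.719 -0.044;0.7 -0.03 -0.205 0.117 0.077 0.719 -0.044;0.7 -0.03 -0.205 0.117 0.077 0.719 -0.044;0.7 -0.03 -0.205 0.117 0.077 0.719 -0.044;0.7 -0.03 -0.205 0.117 0.077 0.719 -0.044;0.7 -0.03 -0.205 0.117 0.077 0.719 -0.044"
}}

```text
time: 11.35
tool_pos: [0.5655, -0.2823, 0.142]
tool_rot: [[-0.156, -0.341, -0.927], [-0.065, 0.94, -0.335], [0.986, 0.008, -0.169]]
wrist_force: [0.0, 0.1, 0.3]
gripper_width: 0.0606
```

```bash
python3 - <<'E'
from h import *
st(); go((.54,-.296,.085),Rt(20,-80),gp=True)
go((.4595,-.325,.085),Rt(20,-80),gp=True)
s=manip.get_image('scene');t=manip.get_image('top')
crop('s',s,40,100,220,160,3.6,'s12'); crop('t',t,300,150,150,150,3.8,'t12')
E
```

```text
t 11.35 q [ -19.92   70.26   47.15  -51.65  126.51 -135.41] p [ 0.5655 -0.2823  0.142 ] F [0.  0.1 0.3] M [ 0.22 -0.4   0.01] w 0.0606
[[-0.156, -0.341, -0.927], [-0.065, 0.94, -0.335], [0.986, 0.008, -0.169]]
row [-0.0513 -0.0047  0.0428] [ 0.003 -0.005  0.008] rows 1.6065008317287879 0.07646703960466726
row [-0.0369 -0.0046  0.1271] [ 0.003 -0.005  0.008] rows 3.1766128951633483 0.07646703960466726
```

View pics/s12.png

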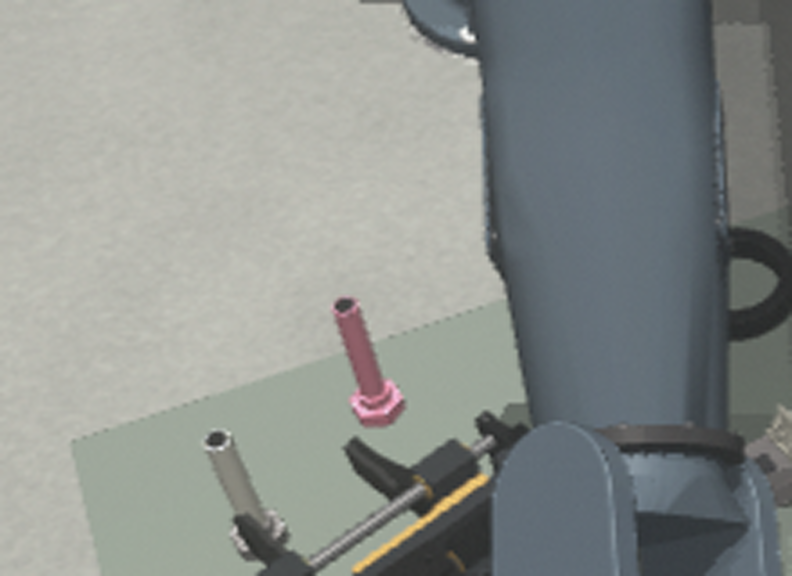

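View pics/t12.png

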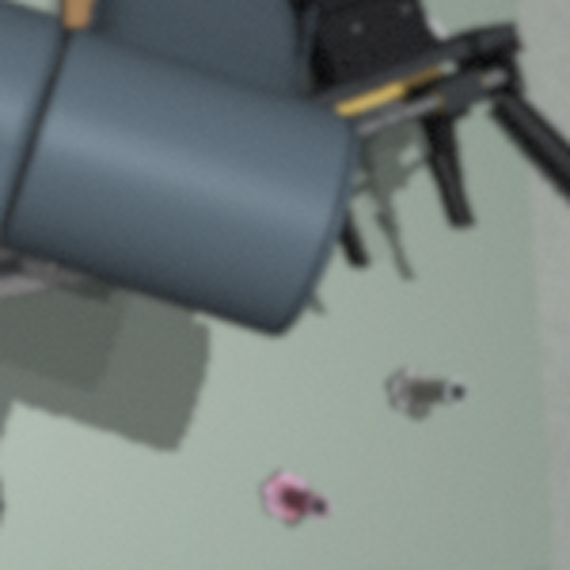

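>>> {"method": "apply_moves", "body": {
  "motion": "0.7 -0.04 -0.004 0.01 0 0 0.008;0.7 -0.05 -0.005 0.045 0 0 0.008;0.7 -0.045 -0.005 0.085 0 0 0.008;0.7 -0.037 -0.005 0.12 0 0 0.008;0.7 -0.037 -0.005 0.128 0 0 0.008;0.7 -0.037 -0.005 0.128 0 0 0.008;0.2 -0.037 -0.005 0.128 0 0 0.008;0 -0.037 -0.005 0.128 0 0 0.008"
}}

```text
time: 12.12
tool_pos: [0.4594, -0.3263, 0.093]
tool_rot: [[-0.173, -0.343, -0.924], [-0.05, 0.939, -0.339], [0.984, -0.012, -0.179]]
wrist_force: [0.7, -0.2, -0.3]
gripper_width: 0.0538
```

```bash
python3 - <<'E'
from h import *
st(); go((.4595,-.325,.085),Rt(20,-80),gp=True)
t=manip.get_image('top');s=manip.get_image('scene')
crop('t',t,330,170,120,110,5,'t13'); crop('s',s,60,180,120,90,6,'s13')
E
```

```text
t 12.12 q [ -25.7    67.95   64.81  -49.79  112.41 -124.05] p [ 0.4594 -0.3263  0.093 ] F [ 0.7 -0.2 -0.3] M [ 0.22 -0.49 -0.02] w 0.0538
[[-0.173, -0.343, -0.924], [-0.05, 0.939, -0.339], [0.984, -0.012, -0.179]]
row [-0.008   0.0013  0.0059] [-0.003  0.006 -0.012] rows 0.23908178767471175 0.10739175085880023
```

View pics/t13.png

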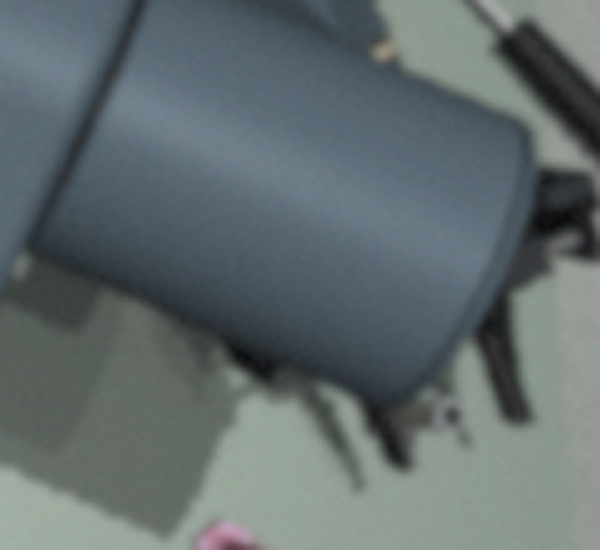

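View pics/s13.png

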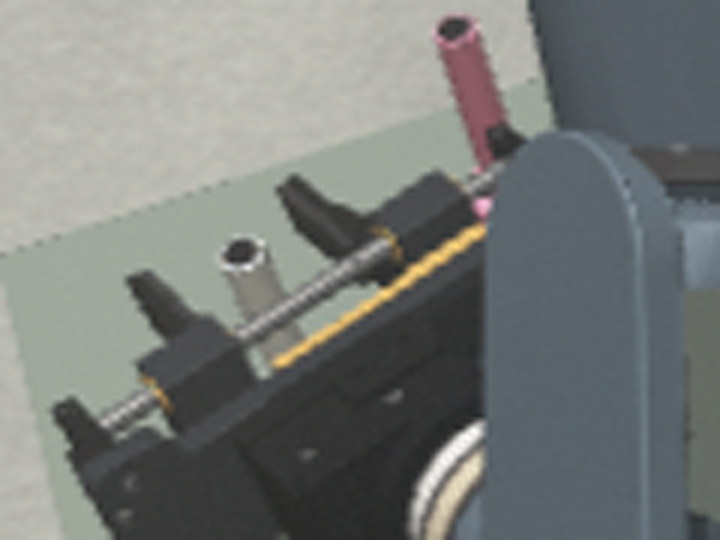

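>>> {"method": "apply_moves", "body": {
  "motion": "0.5 -0.006 0.001 0.002 0 0 0;0.4 -0.006 0.001 0.002 0 0 0;0 -0.006 0.001 0.002 0 0 0;0 -0.006 0.001 0.002 0 0 0;0 -0.006 0.001 0.002 0 0 0;0 -0.006 0.001 0.002 0 0 0;0 -0.006 0.001 0.002 0 0 0;0 -0.006 0.001 0.002 0 0 0"
}}

```text
time: 12.88
tool_pos: [0.4554, -0.326, 0.0844]
tool_rot: [[-0.166, -0.341, -0.925], [-0.053, 0.94, -0.336], [0.985, -0.007, -0.174]]
wrist_force: [0.4, -0.0, -0.8]
gripper_width: 0.0147
```

```bash
python3 - <<'E'
from h import *
st(); go((.4595,-.325,.085),Rt(20,-80),gp=True)
E
```

```text
t 12.88 q [ -25.85   68.64   65.07  -49.65  112.06 -123.62] p [ 0.4554 -0.326   0.0844] F [ 0.4 -0.  -0.8] M [ 0.21 -0.55  0.03] w 0.0147
[[-0.166, -0.341, -0.925], [-0.053, 0.94, -0.336], [0.985, -0.007, -0.174]]
row [-0.0002 -0.0005  0.0007] [ 0.     0.001 -0.007] rows 0.021213594887410744 0.05626159079116485
```

```bash
python3 - <<'E'
from h import *
go((.47,-.12,.26),Rt(12,-45))
E
```

```text
row [ 0.1595  0.1875 -0.1134] [-0.128 -0.609  0.059] rows 6.500563141225547 5.000107088969897
```

>>> {"method": "apply_moves", "body": {
  "motion": "0 0.04 0 0 0 0 0;0 0.08 0 0 0 0 0;0 0.12 0 0 0 0 0;0 0.155 0.04 -0.02 0 -0.1 0;0 0.16 0.08 -0.04 -0.03 -0.25 0.01;0 0.16 0.12 -0.08 -0.06 -0.35 0.02;0 0.16 0.16 -0.11 -0.1 -0.5 0.04;0 0.16 0.187 -0.113 -0.128 -0.609 0.059"
}}

```text
time: 13.55
tool_pos: [0.4703, -0.1411, 0.2598]
tool_rot: [[-0.68, -0.214, -0.702], [-0.146, 0.977, -0.156], [0.719, -0.004, -0.695]]
wrist_force: [-0.2, -1.1, -1.1]
gripper_width: 0.0151
```

```bash
python3 - <<'E'
from h import *
st(); go((.505,-.0,.20),Rt(10.8,8),gp=True)
s=manip.get_image('scene'); cv2.imwrite('pics/s14.png',s)
E
```

```text
t 13.55 q [ -17.44   38.68   76.69  -21.86  105.38 -117.62] p [ 0.4703 -0.1411  0.2598] F [-0.2 -1.1 -1.1] M [ 0.14 -0.45  0.04] w 0.0151
[[-0.68, -0.214, -0.702], [-0.146, 0.977, -0.156], [0.719, -0.004, -0.695]]
row [-0.0912  0.1306 -0.0018] [-0.012 -0.942  0.025] rows 3.8201127466065476 7.5403590301548205
```

View pics/s14.png

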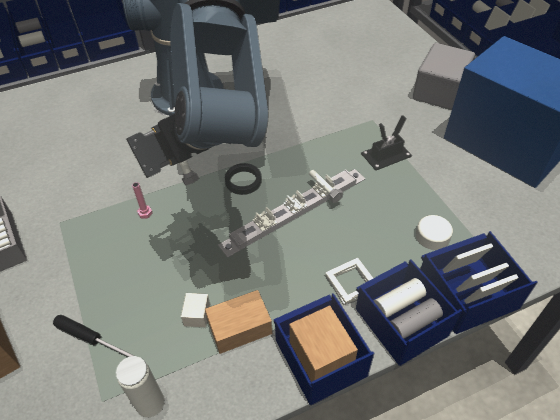

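>>> {"method": "apply_moves", "body": {
  "motion": "0 -0.09 0.13 -0.002 -0.012 -0.95 0.025;0 -0.09 0.13 -0.002 -0.012 -0.95 0.025;0 -0.09 0.13 -0.002 -0.012 -0.95 0.025;0 -0.09 0.13 -0.002 -0.012 -0.95 0.025;0 -0.09 0.13 -0.002 -0.012 -0.95 0.025;0 -0.09 0.13 -0.002 -0.012 -0.95 0.025;0 -0.09 0.13 -0.002 -0.012 -0.95 0.025;0 -0.09 0.13 -0.002 -0.012 -0.95 0.025"
}}

```text
time: 14.27
tool_pos: [0.4992, -0.0014, 0.1948]
tool_rot: [[-0.972, -0.19, 0.136], [-0.188, 0.982, 0.028], [-0.139, 0.001, -0.99]]
wrist_force: [-0.7, 0.2, -1.4]
gripper_width: 0.015
```

```bash
python3 - <<'E'
from h import *
st(); go((.5149,.0014,.07),Rt(10.8,11),gp=True)
E
```

```text
t 14.27 q [ -15.15   21.62  107.92    5.19   43.42 -119.66] p [ 0.4992 -0.0014  0.1948] F [-0.7  0.2 -1.4] M [0.02 0.12 0.02] w 0.015
[[-0.972, -0.19, 0.136], [-0.188, 0.982, 0.028], [-0.139, 0.001, -0.99]]
row [ 0.0013 -0.0004  0.1308] [ 0.002 -0.053  0.003] rows 3.137749239445979 0.4215984536171216
```

>>> {"method": "apply_moves", "body": {
  "motion": "0 0 0 0.04 0 -0.02 0;0 0.001 0 0.08 0 -0.04 0;0 0.001 0 0.115 0 -0.053 0.003;0 0.001 0 0.13 0 -0.053 0.003;0 0.001 0 0.13 0 -0.053 0.003;0 0.001 0 0.13 0 -0.053 0.003"
}}

```text
time: 14.77
tool_pos: [0.5175, 0.0016, 0.0649]
tool_rot: [[-0.965, -0.187, 0.182], [-0.183, 0.982, 0.038], [-0.186, 0.003, -0.982]]
wrist_force: [0.3, -0.4, -1.1]
gripper_width: 0.0146
```

```bash
python3 - <<'E'
from h import *
st(); go((.5149,.0014,.036),Rt(10.8,11),gp=True)
t=manip.get_image('top');s=manip.get_image('scene')
crop('t',t,235,185,100,70,7,'t15'); crop('s',s,210,150,120,90,6.6,'s15')
E
```

```text
t 14.77 q [ -14.99   36.55  112.91   13.24   21.44 -127.7 ] p [0.5175 0.0016 0.0649] F [ 0.3 -0.4 -1.1] M [-0.02  0.13 -0.04] w 0.0146
[[-0.965, -0.187, 0.182], [-0.183, 0.982, 0.038], [-0.186, 0.003, -0.982]]
row [0.0079 0.0002 0.0329] [ 0.003 -0.005 -0.001] rows 0.8105850824377969 0.04420917032406941
```

View pics/t15.png

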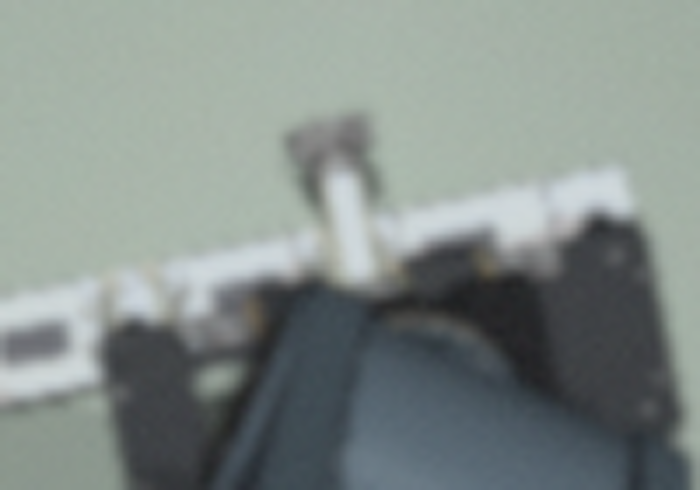

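View pics/s15.png

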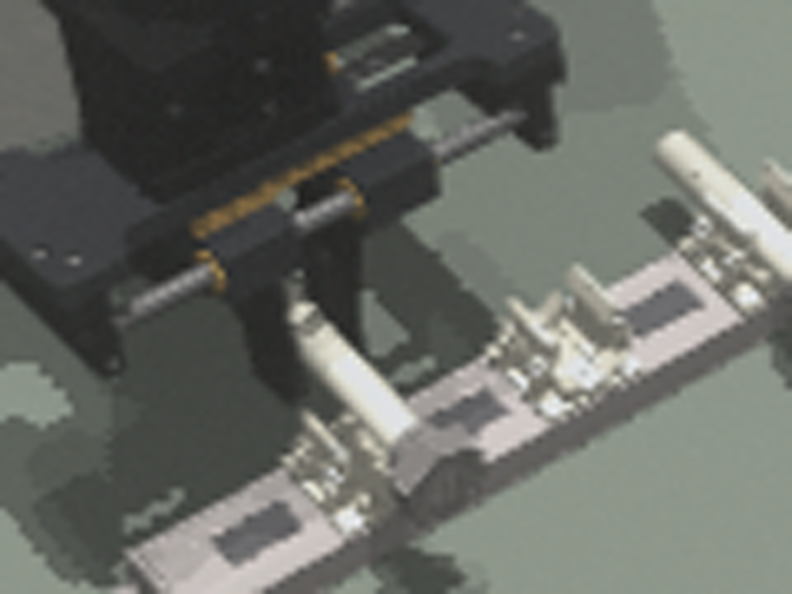

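>>> {"method": "apply_moves", "body": {
  "motion": "0 0.003 0 0.01 0 -0.005 0;0 0.006 0 0.02 0 -0.005 0;0 0.008 0 0.032 0 -0.005 0;0 0.008 0 0.033 0 -0.005 0;0 0.008 0 0.033 0 -0.005 0"
}}

```text
time: 15.28
tool_pos: [0.5144, 0.002, 0.0331]
tool_rot: [[-0.964, -0.188, 0.187], [-0.184, 0.982, 0.04], [-0.191, 0.004, -0.982]]
wrist_force: [-5.4, -2.3, 1.9]
gripper_width: 0.0153
```

```bash
python3 - <<'E'
from h import *
st(); go((.5149,.0014,.035),Rt(10.8,11),gp=True)
t=manip.get_image('top');s=manip.get_image('scene')
crop('t',t,235,185,100,70,7,'t16'); crop('s',s,210,150,120,90,6.6,'s16')
E
```

```text
t 15.28 q [ -15.16   40.41  114.17   18.06   16.34 -132.91] p [0.5144 0.002  0.0331] F [-5.4 -2.3  1.9] M [-0.24  1.06  0.01] w 0.0153
[[-0.964, -0.188, 0.187], [-0.184, 0.982, 0.04], [-0.191, 0.004, -0.982]]
row [-0.0008 -0.0007  0.0032] [ 0.004  0.001 -0.   ] rows 0.08000253593670739 0.031169222907038115
```

View pics/t16.png

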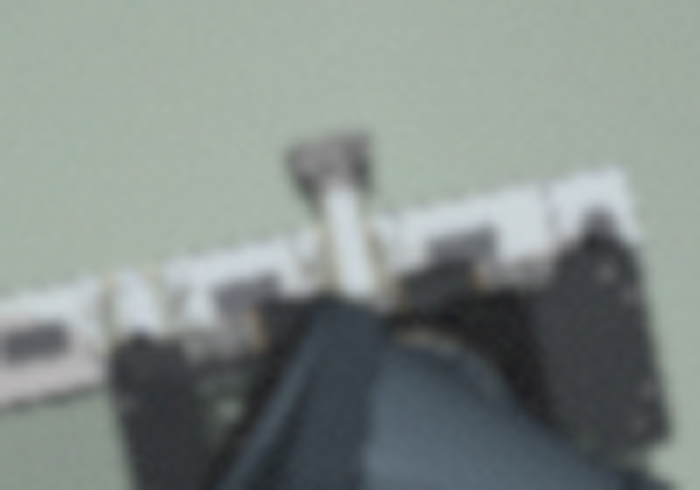

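View pics/s16.png

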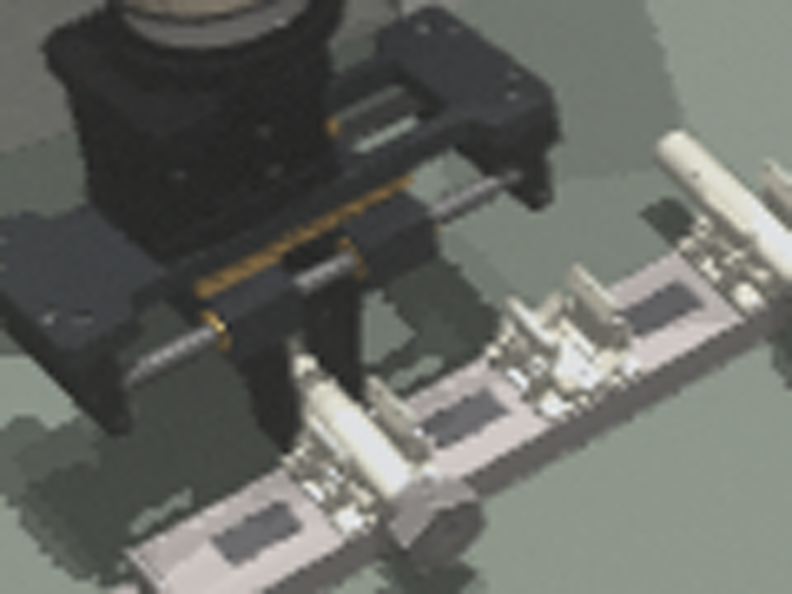

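>>> {"method": "apply_moves", "body": {
  "motion": "0 -0.003 0 -0.002 0 0 0;0 -0.004 0 -0.002 0 0 0;0 -0.004 0 -0.002 0 0 0;0.4 -0.004 0 -0.002 0 0 0;0.4 -0.004 0 -0.002 0 0 0;0.4 -0.004 0 -0.002 0 0 0;0.4 -0.004 0 -0.002 0 0 0;0.4 -0.004 0 -0.03 0 0 0"
}}

```text
time: 16.05
tool_pos: [0.5118, 0.0019, 0.0596]
tool_rot: [[-0.965, -0.187, 0.182], [-0.183, 0.982, 0.041], [-0.186, 0.006, -0.982]]
wrist_force: [0.7, -0.6, 1.0]
gripper_width: 0.0334
```

```bash
python3 - <<'E'
from h import *
st(); go((.45,.25,.25),Rt(6,0))
E
```

```text
t 16.05 q [ -15.24   37.04  113.81   14.59   20.24 -129.28] p [0.5118 0.0019 0.0596] F [ 0.7 -0.6  1. ] M [0.03 0.14 0.03] w 0.0334
[[-0.965, -0.187, 0.182], [-0.183, 0.982, 0.041], [-0.186, 0.006, -0.982]]
row [-0.021   0.2564 -0.1882] [0.014 0.187 0.083] rows 7.6450416307544975 1.6391431351169272
```

>>> {"method": "apply_moves", "body": {
  "motion": "0.4 0 0 -0.04 0 0 0;0.4 0 0 -0.08 0 0.05 0;0.6 0 0.03 -0.12 0.01 0.1 0.02;0.8 -0.02 0.26 -0.188 0.014 0.187 0.083;1 -0.02 0.26 -0.188 0.014 0.187 0.083;1 -0.02 0.26 -0.188 0.014 0.187 0.083;1 -0.02 0.26 -0.188 0.014 0.187 0.083;1 -0.02 0.26 -0.188 0.014 0.187 0.083"
}}

```text
time: 16.72
tool_pos: [0.4559, 0.2158, 0.2409]
tool_rot: [[-0.995, -0.103, 0.013], [-0.103, 0.995, -0.002], [-0.013, -0.003, -1.0]]
wrist_force: [0.8, 0.9, -0.3]
gripper_width: 0.0673
```

```bash
python3 - <<'E'
from h import *
st(); go((.461,.3817,.22),Rt(1.6,0),gp=True)
t=manip.get_image('top');s=manip.get_image('scene')
cv2.imwrite('pics/s17.png',s);crop('t',t,180,170,150,100,5,'t17'); crop('s',s,215,150,160,110,5,'s17c')
E
```

```text
t 16.72 q [ 12.79  20.4   99.26  -0.33  59.64 -82.98] p [0.4559 0.2158 0.2409] F [ 0.8  0.9 -0.3] M [ 0.05  0.   -0.06] w 0.0673
[[-0.995, -0.103, 0.013], [-0.103, 0.995, -0.002], [-0.013, -0.003, -1.0]]
row [-0.0219  0.1645  0.0256] [-0.003  0.013  0.076] rows 4.0274395416664985 0.6144050944375304
```

View pics/t17.png

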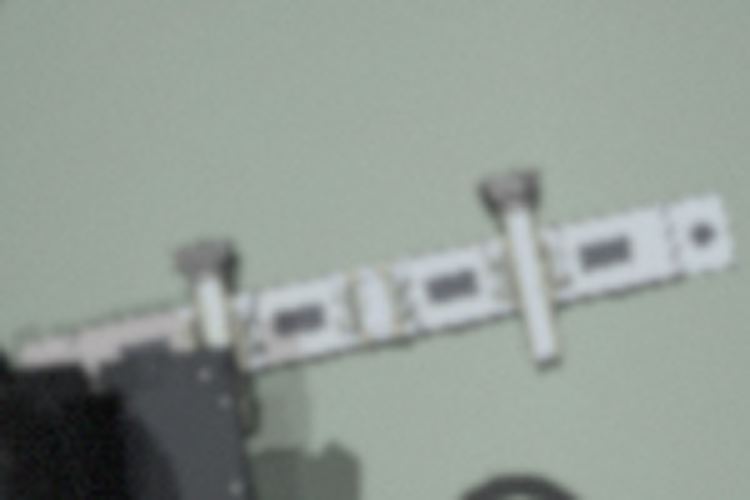

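View pics/s17c.png

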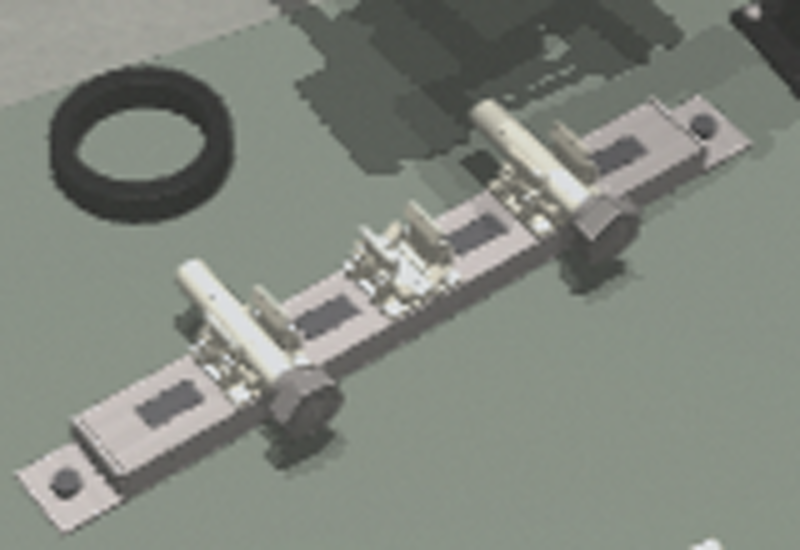

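>>> {"method": "apply_moves", "body": {
  "motion": "1 -0.022 0.165 0.01 0 0.013 0.076;1 -0.022 0.165 0.01 0 0.013 0.076;1 -0.022 0.165 0.01 0 0.013 0.076;1 -0.022 0.165 0.01 0 0.013 0.076;1 -0.022 0.165 0.01 0 0.013 0.076;1 -0.022 0.165 0.01 0 0.013 0.076"
}}

```text
time: 17.32
tool_pos: [0.4611, 0.3816, 0.2283]
tool_rot: [[-1.0, -0.031, -0.003], [-0.031, 1.0, -0.003], [0.003, -0.003, -1.0]]
wrist_force: [-0.4, -1.6, -0.0]
gripper_width: 0.0867
```

```bash
python3 - <<'E'
from h import *
st(); go((.461,.3817,.15),Rt(1.6,0),gp=True)
t=manip.get_image('top');s=manip.get_image('scene')
crop('t',t,90,200,130,95,5.5,'t18'); crop('s',s,330,70,110,110,5.5,'s18')
# grip tops in scene from first image, at z .116
S=lambda p:(210+p[0]/3.8,105+p[1]/3.8)
a,b=onz('scene',S((651,73)),.116),onz('scene',S((736,45)),.116); print(a,b,(a+b)/2)
E
```

```text
t 17.32 q [ 28.97  28.8   86.35  -0.1   65.07 -62.76] p [0.4611 0.3816 0.2283] F [-0.4 -1.6 -0. ] M [-0.   -0.02 -0.01] w 0.0867
[[-1.0, -0.031, -0.003], [-0.031, 1.0, -0.003], [0.003, -0.003, -1.0]]
row [-0.0001  0.0004  0.0833] [-0.003 -0.003  0.003] rows 1.9974472873034912 0.04132668352007043
[0.46412964 0.34780673 0.116     ] [0.46430591 0.40985085 0.116     ] [0.46421778 0.37882879 0.116     ]
```

View pics/s18.png

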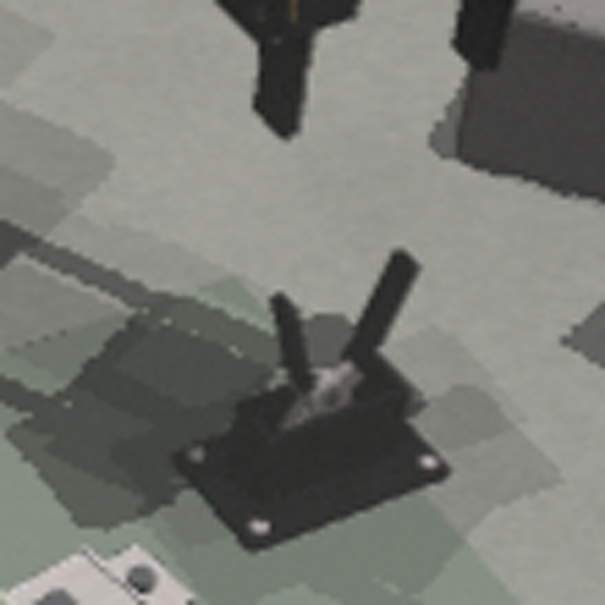

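View pics/t18.png

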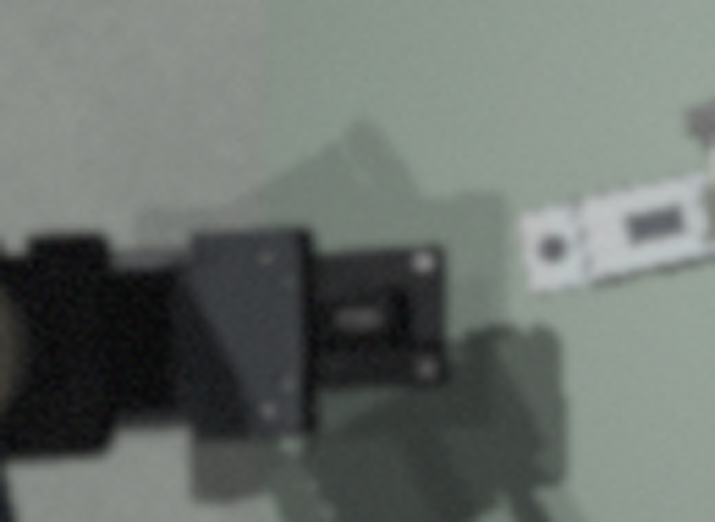

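>>> {"method": "apply_moves", "body": {
  "motion": "1 0 -0.001 0.04 0 0 0;1 0 -0.001 0.08 0 0 0;1 0 -0.001 0.11 0 0 0;1 0 -0.001 0.129 0 0 0;1 0 -0.001 0.129 0 0 0;1 0 -0.001 0.129 0 0 0;1 0 -0.001 0.129 0 0 0"
}}

```text
time: 18.0
tool_pos: [0.4621, 0.3785, 0.1001]
tool_rot: [[-1.0, -0.026, -0.002], [-0.026, 1.0, -0.002], [0.002, -0.002, -1.0]]
wrist_force: [-0.7, 0.0, 0.5]
gripper_width: 0.0868
```

```bash
python3 - <<'E'
from h import *
st()
t=manip.get_image('top');s=manip.get_image('scene')
crop('t',t,90,200,130,95,5.5,'t19'); crop('s',s,330,70,110,110,5.5,'s19')
E
```

```text
t 18.0 q [ 2.864e+01  3.853e+01  9.235e+01 -8.000e-02  4.929e+01 -6.281e+01] p [0.4621 0.3785 0.1001] F [-0.7  0.   0.5] M [ 0.04  0.02 -0.02] w 0.0868
[[-1.0, -0.026, -0.002], [-0.026, 1.0, -0.002], [0.002, -0.002, -1.0]]
```

View pics/s19.png

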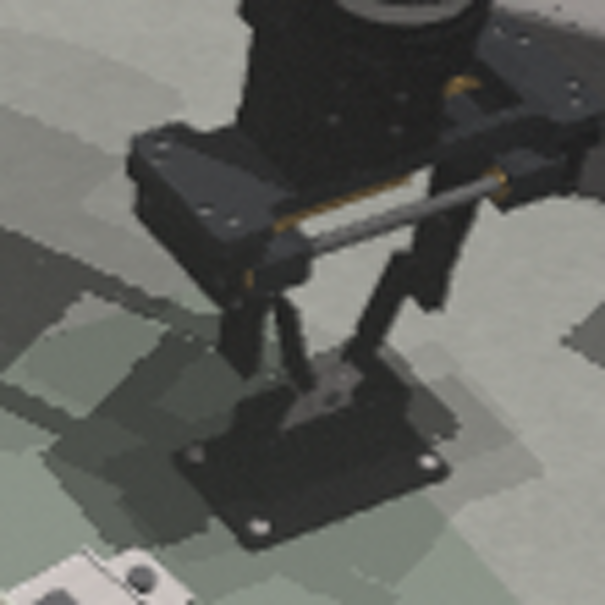

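>>> {"method": "apply_moves", "body": {
  "motion": "0.85 0 0 0 0 0 0;0.75 0 0 0 0 0 0;0.7 0 0 0 0 0 0;0.7 0 0 0 0 0 0;0.7 0 0 0 0 0 0;0.7 0 0 0 0 0 0"
}}

```text
time: 18.6
tool_pos: [0.4621, 0.3798, 0.1002]
tool_rot: [[-1.0, -0.028, -0.001], [-0.028, 1.0, -0.002], [0.001, -0.002, -1.0]]
wrist_force: [0.2, -1.3, 10.8]
gripper_width: 0.0625
```

```bash
python3 - <<'E'
from h import *
st()
t=manip.get_image('top');s=manip.get_image('scene')
crop('t',t,90,200,130,95,5.5,'t20'); crop('s',s,330,70,110,110,5.5,'s20')
E
```

```text
t 18.6 q [ 2.876e+01  3.856e+01  9.226e+01 -9.000e-02  4.927e+01 -6.280e+01] p [0.4621 0.3798 0.1002] F [ 0.2 -1.3 10.8] M [-0.24  0.04 -0.  ] w 0.0625
[[-1.0, -0.028, -0.001], [-0.028, 1.0, -0.002], [0.001, -0.002, -1.0]]
```

View pics/s20.png

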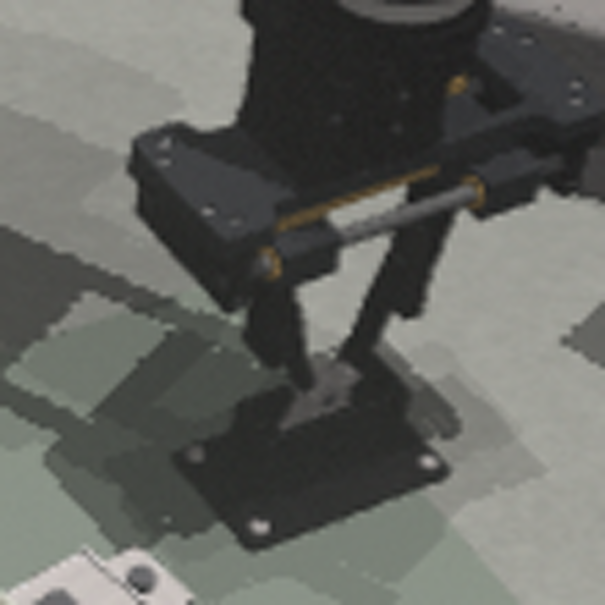

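>>> {"method": "apply_moves", "body": {
  "motion": "0.69 0 0 -0.002 0 0 0;0.69 0 0 -0.005 0 0 0;0.69 0 0 -0.015 0 0 0;0.69 0 0 -0.025 0 0 0;0.69 0 0 -0.04 0 0 0;0.69 0 0 -0.06 0 0 0;0.69 0 0 -0.08 0 0 0;0.69 0 0 -0.08 0 0 0"
}}

```text
time: 19.37
tool_pos: [0.4633, 0.3808, 0.1828]
tool_rot: [[-1.0, -0.028, 0.003], [-0.028, 1.0, 0.001], [-0.003, 0.001, -1.0]]
wrist_force: [1.2, 0.1, -1.4]
gripper_width: 0.0601
```

```bash
python3 - <<'E'
from h import *
st()
t=manip.get_image('top');s=manip.get_image('scene')
crop('t',t,90,200,130,95,5.5,'t21'); crop('s',s,330,50,130,120,5,'s21')
E
```

```text
t 19.37 q [ 2.877e+01  3.193e+01  8.896e+01 -5.000e-02  5.895e+01 -6.280e+01] p [0.4633 0.3808 0.1828] F [ 1.2  0.1 -1.4] M [ 0.07 -0.1  -0.01] w 0.0601
[[-1.0, -0.028, 0.003], [-0.028, 1.0, 0.001], [-0.003, 0.001, -1.0]]
```

View pics/s21.png

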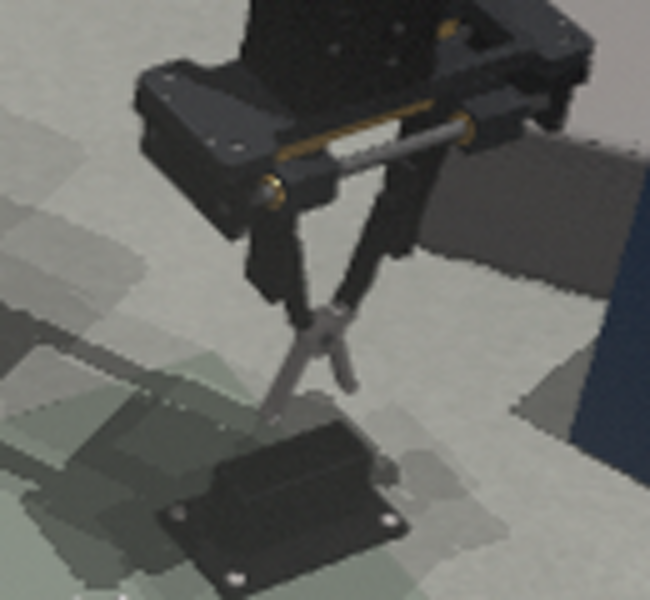

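```bash
cat pics/t21.png >/dev/null; python3 - <<'E'
from h import *
a=onz('scene',(330+268/5,50+415/5),.088);b=onz('scene',(330+350/5,50+386/5),.088);print(a,b,(a+b)/2)
p=onz('scene',(330+325/5,50+335/5),.125);print('pivot',p)
E
```

```text
[0.46767089 0.3562398  0.088     ] [0.46683374 0.40303963 0.088     ] [0.46725231 0.37963971 0.088     ]
pivot [0.46437042 0.3839265  0.125     ]
```

View pics/t21.png

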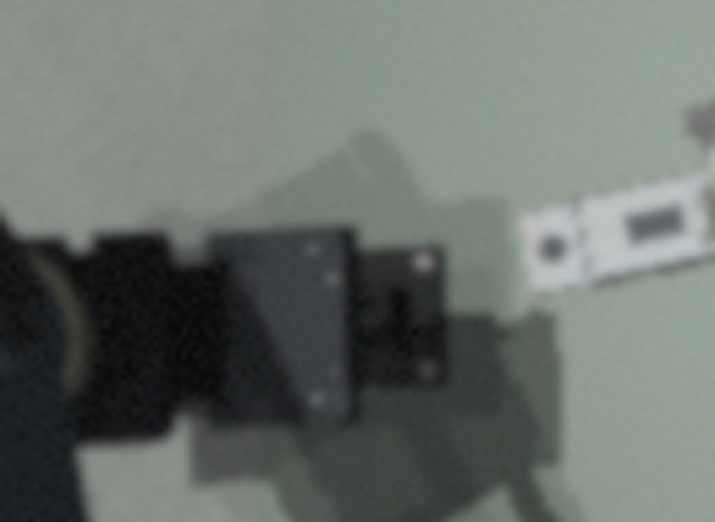

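```bash
python3 - <<'E'
from h import *
go((.5134,.1748,.195),Rt(10.8,0),gp=True)
E
```

```text
row [-0.0464 -0.2061 -0.0104] [-0.002 -0.003 -0.161] rows 5.072749916961302 1.28717181939709
```

>>> {"method": "apply_moves", "body": {
  "motion": "0.69 -0.008 -0.03 -0.008 0 0 -0.03;0.69 -0.016 -0.065 -0.01 0 0 -0.06;0.69 -0.024 -0.1 -0.01 0 0 -0.09;0.69 -0.032 -0.14 -0.01 -0.002 -0.003 -0.12;0.69 -0.04 -0.18 -0.01 -0.002 -0.003 -0.15;0.69 -0.046 -0.206 -0.01 -0.002 -0.003 -0.161;0.69 -0.046 -0.206 -0.01 -0.002 -0.003 -0.161;0.69 -0.046 -0.206 -0.01 -0.002 -0.003 -0.161"
}}

```text
time: 20.13
tool_pos: [0.5122, 0.1731, 0.1875]
tool_rot: [[-0.983, -0.184, -0.005], [-0.184, 0.983, -0.001], [0.005, -0.0, -1.0]]
wrist_force: [-0.2, -0.1, -1.5]
gripper_width: 0.06
```

```bash
python3 - <<'E'
from h import *
st(); go((.5134,.1748,.165),Rt(10.8,0),gp=True)
s=manip.get_image('scene')
crop('s',s,270,80,130,110,6,'s22')
t=manip.get_image('top'); crop('t',t,170,180,110,80,6,'t22')
E
```

```text
t 20.13 q [ 6.840e+00  2.764e+01  9.692e+01 -4.000e-02  5.572e+01 -9.372e+01] p [0.5122 0.1731 0.1875] F [-0.2 -0.1 -1.5] M [0.03 0.06 0.01] w 0.06
[[-0.983, -0.184, -0.005], [-0.184, 0.983, -0.001], [0.005, -0.0, -1.0]]
row [-0.0016  0.0015  0.0274] [-0.    -0.005 -0.004] rows 0.6602831727825759 0.050279380254956534
```

View pics/s22.png

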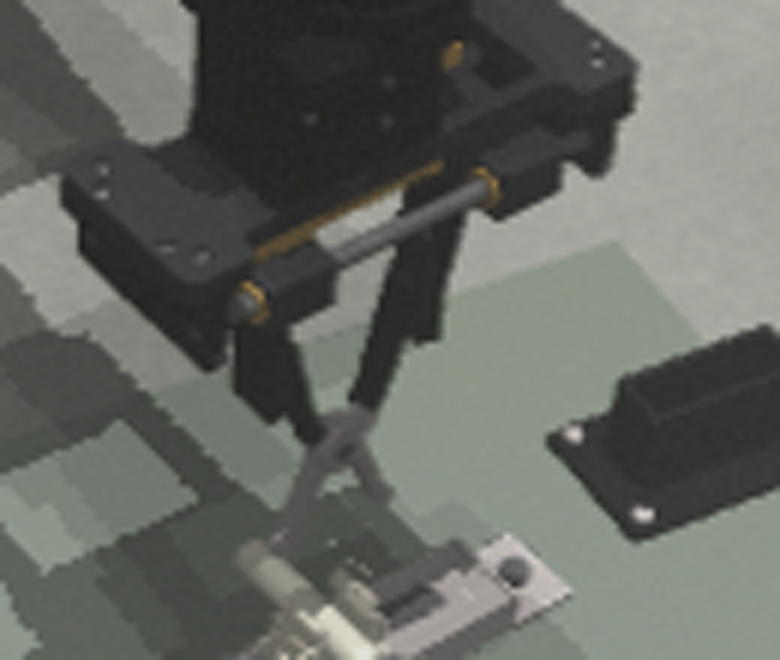

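View pics/t22.png

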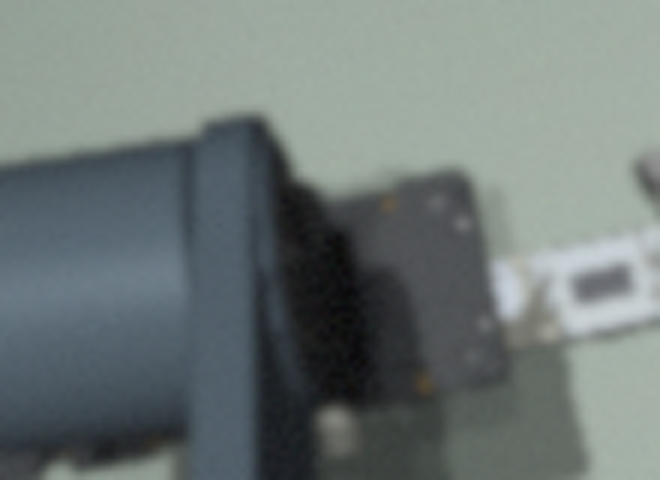

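```bash
python3 - <<'E'
from h import *
u=np.array([-.187,.982]);x=np.array([.982,.187])
for z in(.0935,):
    a=onz('scene',(270+282/6,80+538/6),z);b=onz('scene',(270+386/6,80+494/6),z);m=(a+b)/2
    print(a,b,m,'rel scene seat x,y',(m[:2]-[.514,.1734])@x,(m[:2]-[.514,.1734])@u,'gap',np.linalg.norm(a-b))
E
```

```text
[0.51341511 0.15313274 0.0935    ] [0.50956361 0.19935522 0.0935    ] [0.51148936 0.17624398 0.0935    ] rel scene seat x,y -0.0019336253279550772 0.0032622785552157965 gap 0.0463826664630325
```

>>> {"method": "apply_moves", "body": {
  "motion": "0.69 -0.0015 0 0.015 0 -0.005 -0.004;0.69 -0.0015 0 0.03 0 -0.005 -0.004;0.69 -0.0015 0 0.03 0 -0.005 -0.004;0.69 -0.0015 0 0.03 0 -0.005 -0.004;0.69 -0.0015 0 0.03 0 -0.005 -0.004"
}}

```text
time: 20.65
tool_pos: [0.514, 0.176, 0.159]
tool_rot: [[-0.981, -0.193, 0.003], [-0.193, 0.981, -0.0], [-0.003, -0.001, -1.0]]
wrist_force: [0.6, 0.3, -0.9]
gripper_width: 0.06
```

```bash
python3 - <<'E'
from h import *
st(); go((.5134,.1748,.1505),Rt(10.8,0),gp=True)
s=manip.get_image('scene')
crop('s',s,295,125,75,75,8,'s23')
E
```

```text
t 20.65 q [ 7.120e+00  3.007e+01  9.829e+01 -3.000e-02  5.145e+01 -9.399e+01] p [0.514 0.176 0.159] F [ 0.6  0.3 -0.9] M [ 0.01  0.03 -0.  ] w 0.06
[[-0.981, -0.193, 0.003], [-0.193, 0.981, -0.0], [-0.003, -0.001, -1.0]]
row [ 0.0009 -0.001   0.0135] [-0.001  0.003  0.006] rows 0.32523043138613317 0.05294449283507338
```

View pics/s23.png

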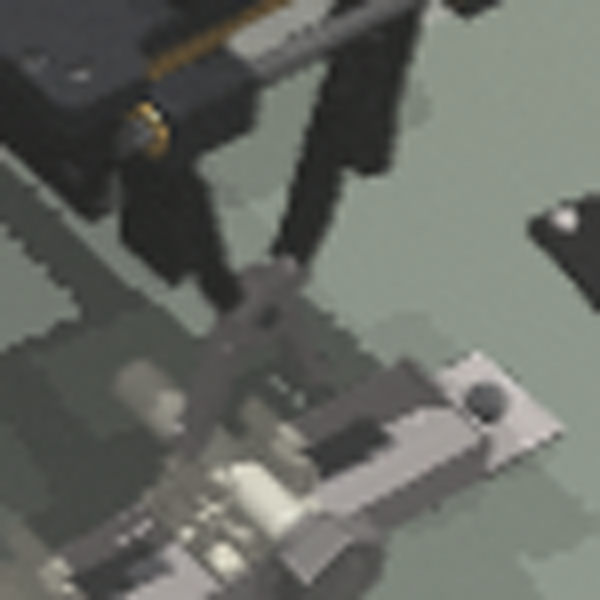

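```bash
python3 - <<'E'
from h import *
u=np.array([-.187,.982]);
C=lambda X:np.round((proj('scene',X)-[295,125])*8)
for nm,seat in(('avg',np.array([.5134,.1748])),('sc',np.array([.514,.1734]))):
    print(nm,[C(np.r_[seat+k*u,.053]).tolist() for k in(-.0135,.0135)], 'seat',C(np.r_[seat,.036]))
s=manip.sense(); p=s['tool_pos']; v=s['tool_rot'][:,1][:2]
for z in(.064,.050): print('tips',z,[C(np.r_[p[:2]+k*v,z]).tolist() for k in(-.0235,.0235)])
E
```

```text
avg [[201.0, 452.0], [274.0, 412.0]] seat [235. 472.]
sc [[197.0, 455.0], [271.0, 415.0]] seat [232. 475.]
tips 0.064 [[180.0, 442.0], [307.0, 372.0]]
tips 0.05 [[178.0, 476.0], [304.0, 405.0]]
```

>>> {"method": "apply_moves", "body": {
  "motion": "0.69 0.001 -0.0025 0 0 0 0.006;0.69 0.001 -0.0025 0.007 0 0 0.006;0.69 0.001 -0.0025 0.014 0 0 0.006;0.69 0.001 -0.0025 0.0145 0 0 0.006;0.69 0.001 -0.0025 0.0145 0 0 0.006"
}}

```text
time: 21.12
tool_pos: [0.513, 0.1721, 0.1435]
tool_rot: [[-0.983, -0.185, 0.001], [-0.185, 0.983, -0.0], [-0.001, -0.001, -1.0]]
wrist_force: [-0.5, 0.0, -1.7]
gripper_width: 0.0601
```

```bash
python3 - <<'E'
from h import *
st()
s=manip.get_image('scene')
crop('s',s,295,125,75,75,8,'s24')
E
```

```text
t 21.12 q [ 6.720e+00  3.135e+01  9.920e+01 -4.000e-02  4.938e+01 -9.393e+01] p [0.513  0.1721 0.1435] F [-0.5  0.  -1.7] M [ 0.04 -0.    0.01] w 0.0601
[[-0.983, -0.185, 0.001], [-0.185, 0.983, -0.0], [-0.001, -0.001, -1.0]]
```

View pics/s24.png

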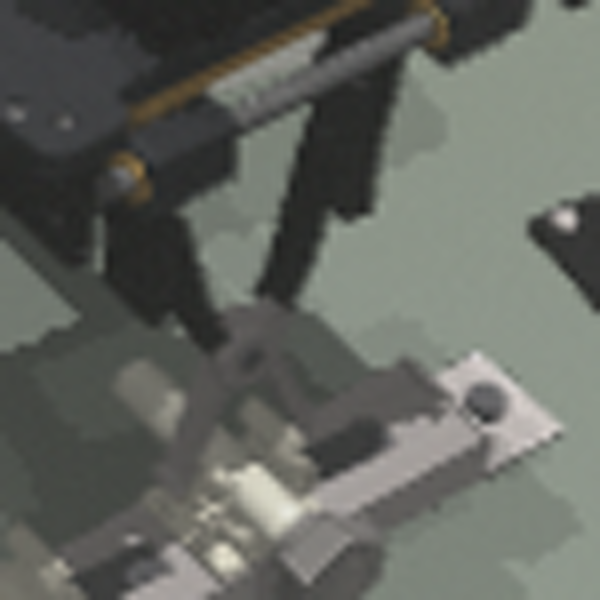

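>>> {"method": "apply_moves", "body": {
  "motion": "0.55 0 0 0 0 0 0;0.45 0 0 0 0 0 0;0.4 0 0 0 0 0 0;0.35 0 0 -0.0005 0 0 0;0.35 0 0 -0.0005 0 0 0"
}}

```text
time: 21.58
tool_pos: [0.515, 0.1724, 0.1461]
tool_rot: [[-0.983, -0.186, 0.006], [-0.186, 0.983, -0.0], [-0.006, -0.001, -1.0]]
wrist_force: [-0.6, 0.6, 10.7]
gripper_width: 0.0355
```

```bash
python3 - <<'E'
from h import *
st()
s=manip.get_image('scene')
crop('s',s,295,125,75,75,8,'s25')
E
```

```text
t 21.58 q [ 6.740e+00  3.114e+01  9.903e+01 -6.000e-02  4.947e+01 -9.393e+01] p [0.515  0.1724 0.1461] F [-0.6  0.6 10.7] M [0.08 0.11 0.  ] w 0.0355
[[-0.983, -0.186, 0.006], [-0.186, 0.983, -0.0], [-0.006, -0.001, -1.0]]
```

View pics/s25.png

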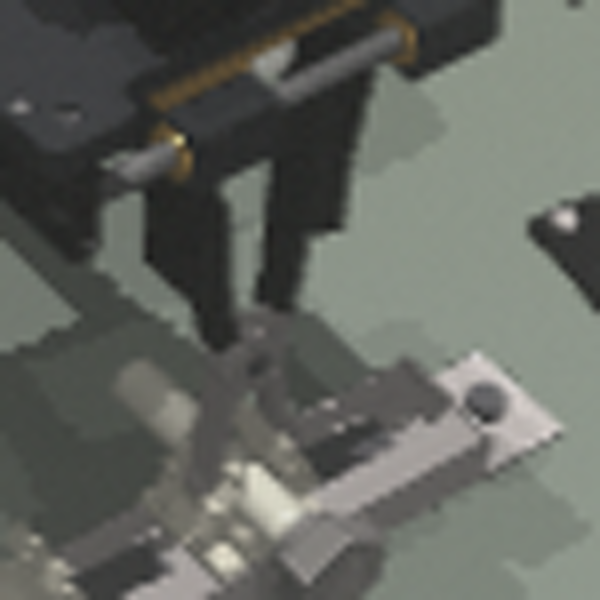

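>>> {"method": "apply_moves", "body": {
  "motion": "0.3 0 0 -0.001 0 0 0;0.25 0 0 -0.001 0 0 0;0.2 0 0 -0.001 0 0 0;0.15 0 0 -0.001 0 0 0;0 0 0 -0.001 0 0 0;0 0 0 -0.001 0 0 0;0 0 0 -0.001 0 0 0;0 0 0 -0.001 0 0 0"
}}

```text
time: 22.3
tool_pos: [0.5161, 0.1725, 0.1487]
tool_rot: [[-0.983, -0.186, 0.01], [-0.186, 0.983, 0.0], [-0.009, -0.001, -1.0]]
wrist_force: [0.0, -0.6, 13.7]
gripper_width: 0.0233
```

```bash
python3 - <<'E'
from h import *
st()
s=manip.get_image('scene')
crop('s',s,295,125,75,75,8,'s26')
E
```

```text
t 22.3 q [ 6.740e+00  3.093e+01  9.889e+01 -6.000e-02  4.963e+01 -9.393e+01] p [0.5161 0.1725 0.1487] F [ 0.  -0.6 13.7] M [-0.01  0.25  0.  ] w 0.0233
[[-0.983, -0.186, 0.01], [-0.186, 0.983, 0.0], [-0.009, -0.001, -1.0]]
```

View pics/s26.png

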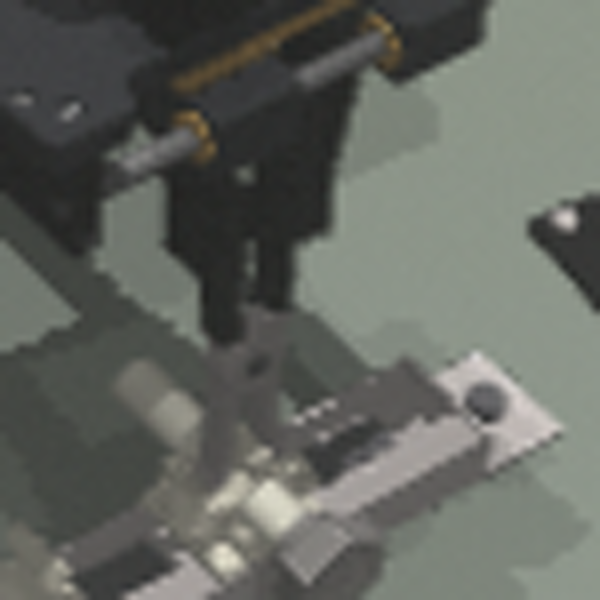

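>>> {"method": "apply_moves", "body": {
  "motion": "0 0 0 -0.001 0 0 0;0 0 0 -0.001 0 0 0;0 0 0 -0.001 0 0 0;0 0 0 -0.001 0 0 0;0 0 0 -0.001 0 0 0;0 0 0 -0.001 0 0 0"
}}

```text
time: 22.85
tool_pos: [0.5166, 0.1724, 0.15]
tool_rot: [[-0.983, -0.186, 0.011], [-0.186, 0.983, 0.0], [-0.011, -0.002, -1.0]]
wrist_force: [-0.8, -0.5, 14.5]
gripper_width: 0.0215
```

```bash
python3 - <<'E'
from h import *
st()
s=manip.get_image('scene')
crop('s',s,295,125,75,75,8,'s27')
E
```

```text
t 22.85 q [ 6.730e+00  3.082e+01  9.882e+01 -8.000e-02  4.975e+01 -9.393e+01] p [0.5166 0.1724 0.15  ] F [-0.8 -0.5 14.5] M [-0.08  0.11  0.03] w 0.0215
[[-0.983, -0.186, 0.011], [-0.186, 0.983, 0.0], [-0.011, -0.002, -1.0]]
```

View pics/s27.png

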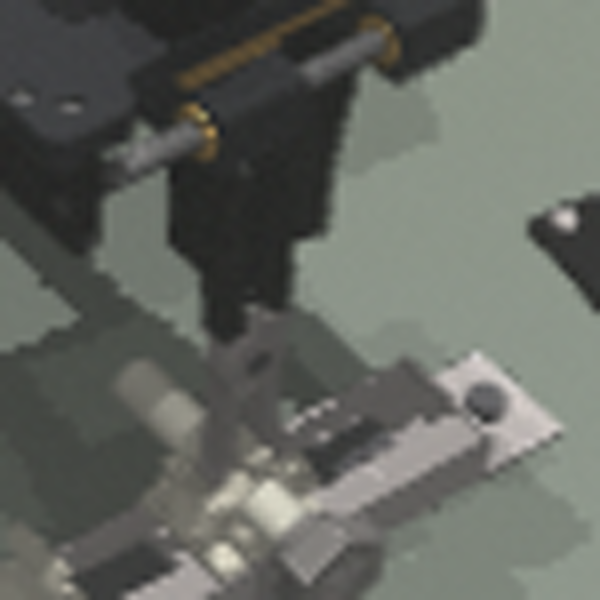

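>>> {"method": "apply_moves", "body": {
  "motion": "0.2 0 0 0 0 0 0;0.4 0 0 0 0 0 0;0.55 0 0 0 0 0 0;0.69 0 0 0 0 0 0;0.69 0 0 0 0 0 0;0.69 0 0 0 0 0 0;0.69 0 0 -0.005 0 0 0;0.69 0 0 -0.015 0 0 0"
}}

```text
time: 23.57
tool_pos: [0.5124, 0.1721, 0.1609]
tool_rot: [[-0.983, -0.186, -0.001], [-0.185, 0.983, -0.001], [0.001, -0.001, -1.0]]
wrist_force: [-0.3, -0.0, -0.4]
gripper_width: 0.057
```

```bash
python3 - <<'E'
from h import *
st()
s=manip.get_image('scene')
crop('s',s,295,115,75,75,8,'s28')
E
```

```text
t 23.57 q [ 6.730e+00  2.981e+01  9.843e+01 -4.000e-02  5.181e+01 -9.393e+01] p [0.5124 0.1721 0.1609] F [-0.3 -0.  -0.4] M [ 0.02  0.03 -0.01] w 0.057
[[-0.983, -0.186, -0.001], [-0.185, 0.983, -0.001], [0.001, -0.001, -1.0]]
```

View pics/s28.png

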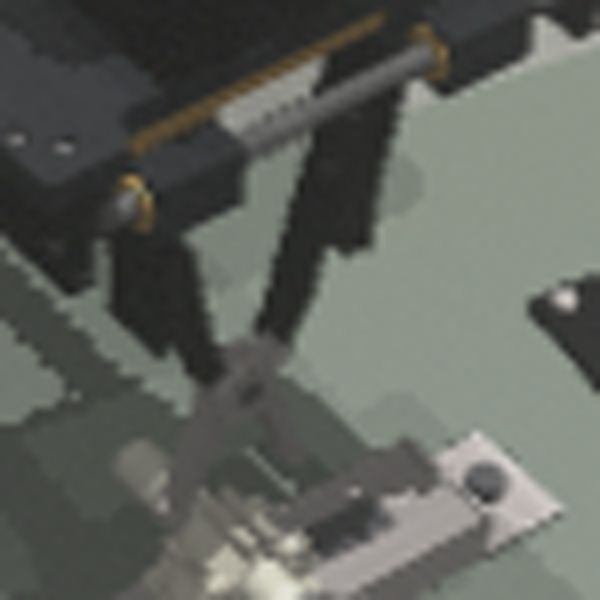

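```bash
python3 - <<'E'
from h import *
go((.5457,.0050,.195),Rt(10.8,0),gp=True)
E
```

```text
row [ 0.     -0.1704 -0.0263] [-0.001  0.004 -0.002] rows 4.134041268441429 0.03794822730478611
```

>>> {"method": "apply_moves", "body": {
  "motion": "0.69 0 0 -0.02 0 0 0;0.69 0 -0.01 -0.03 0 0.004 0;0.69 0 -0.05 -0.03 0 0.004 0;0.69 0 -0.09 -0.028 0 0.004 0;0.69 0 -0.13 -0.027 0 0.004 -0.002;0.69 0 -0.16 -0.026 0 0.004 -0.002;0.69 0 -0.17 -0.026 0 0.004 -0.002;0.69 0 -0.17 -0.026 0 0.004 -0.002"
}}

```text
time: 24.28
tool_pos: [0.5462, 0.0026, 0.1885]
tool_rot: [[-0.983, -0.183, 0.001], [-0.183, 0.983, -0.002], [-0.001, -0.002, -1.0]]
wrist_force: [-0.4, -0.3, -1.7]
gripper_width: 0.0602
```

```bash
python3 - <<'E'
from h import *
st(); go((.5457,.0050,.163),Rt(10.8,0),gp=True)
s=manip.get_image('scene');t=manip.get_image('top')
crop('s',s,290,130,90,80,8,'s29'); crop('t',t,180,170,150,100,5,'t29'); crop('s',s,220,110,110,110,6,'s29b')
E
```

```text
t 24.28 q [-1.1410e+01  2.7820e+01  9.6330e+01 -1.0000e-01  5.5780e+01 -1.1192e+02] p [0.5462 0.0026 0.1885] F [-0.4 -0.3 -1.7] M [-0.    0.04 -0.02] w 0.0602
[[-0.983, -0.183, 0.001], [-0.183, 0.983, -0.002], [-0.001, -0.002, -1.0]]
row [0.0001 0.0025 0.0305] [-0.002  0.001 -0.004] rows 0.7332254726802362 0.03579114938876477
```

View pics/s29.png

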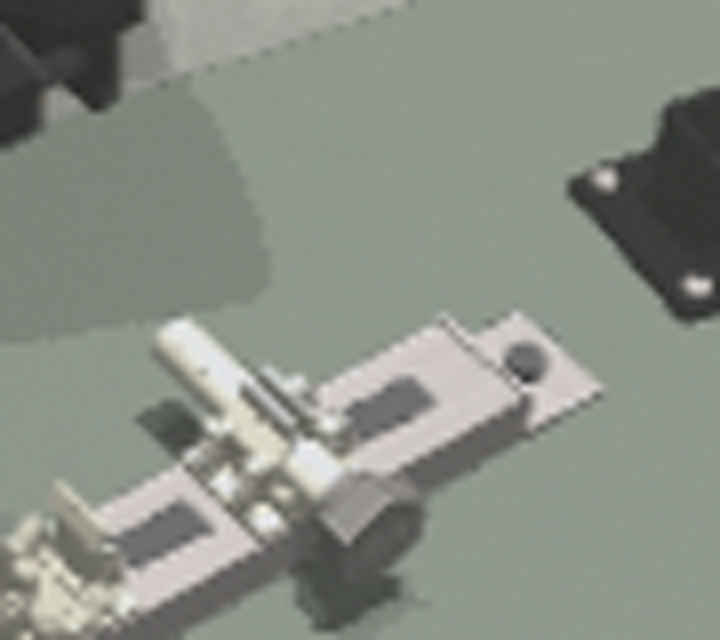

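View pics/s29b.png

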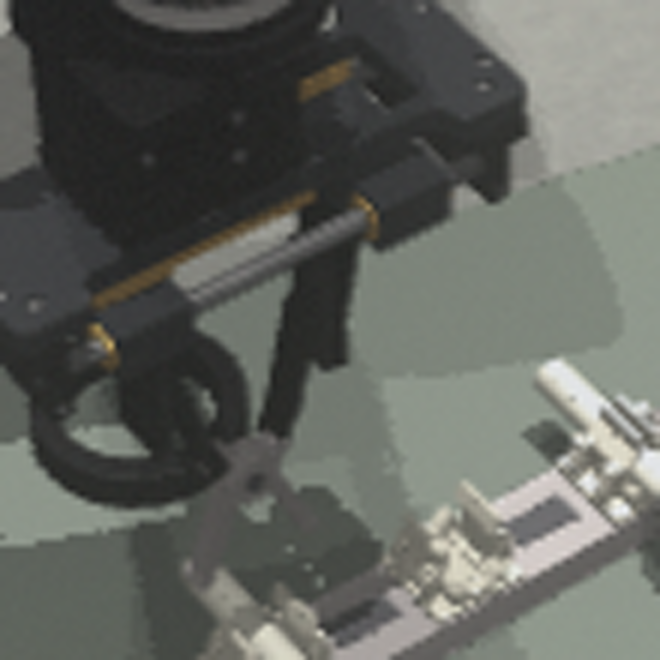

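>>> {"method": "apply_moves", "body": {
  "motion": "0.69 0 0.0025 0.01 0 0 -0.004;0.69 0 0.0025 0.02 0 0 -0.004;0.69 0 0.0025 0.025 0 0 -0.004;0.69 0 0.0025 0.025 0 0 -0.004;0.69 0 0.0025 0.025 0 0 -0.004;0.69 0 0.0025 0.025 0 0 -0.004"
}}

```text
time: 24.88
tool_pos: [0.5446, 0.0081, 0.1628]
tool_rot: [[-0.981, -0.192, -0.001], [-0.192, 0.981, -0.001], [0.001, -0.001, -1.0]]
wrist_force: [-0.3, 0.3, -0.6]
gripper_width: 0.0602
```

```bash
python3 - <<'E'
from h import *
st(); go((.5457,.0050,.149),Rt(10.8,0),gp=True)
s=manip.get_image('scene')
crop('s',s,230,145,75,75,8,'s30')
u=np.array([-.187,.982]);C=lambda X:np.round((proj('scene',X)-[230,145])*8)
for nm,seat in(('avg',np.array([.5453,.0072])),('sc',np.array([.5459,.0064]))):
    print(nm,[C(np.r_[seat+k*u,.053]).tolist() for k in(-.0135,.0135)], 'seat',C(np.r_[seat,.036]))
q=manip.sense(); p=q['tool_pos']; v=q['tool_rot'][:,1][:2]; zt=p[2]+.005-.099
print('tips',zt,[C(np.r_[p[:2]+k*v,zt]).tolist() for k in(-.0235,.0235)])
E
```

```text
t 24.88 q [-1.087e+01  2.991e+01  9.775e+01 -8.000e-02  5.239e+01 -1.119e+02] p [0.5446 0.0081 0.1628] F [-0.3  0.3 -0.6] M [0.06 0.01 0.01] w 0.0602
[[-0.981, -0.192, -0.001], [-0.192, 0.981, -0.001], [0.001, -0.001, -1.0]]
row [-0.0005 -0.0033  0.0188] [-0.001 -0.001  0.005] rows 0.45697479089771803 0.040926457414984345
avg [[231.0, 560.0], [312.0, 516.0]] seat [274. 576.]
sc [[229.0, 562.0], [310.0, 518.0]] seat [272. 579.]
tips 0.06902360956646109 [[199.0, 537.0], [341.0, 459.0]]
```

View pics/s30.png

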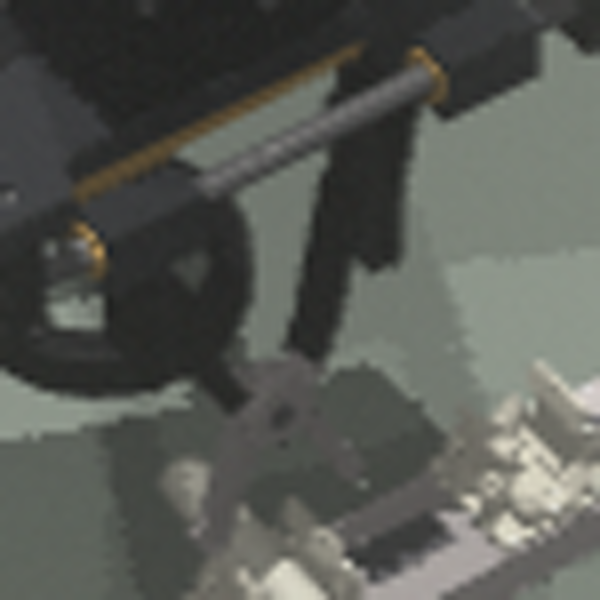

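>>> {"method": "apply_moves", "body": {
  "motion": "0.69 -0.0005 -0.003 0 0 0 0.004;0.69 -0.0005 -0.003 0 0 0 0.004;0.69 -0.0005 -0.003 0.01 0 0 0.004;0.69 -0.0005 -0.003 0.018 0 0 0.004;0.69 -0.0005 -0.003 0.018 0 0 0.004;0.69 -0.0005 -0.003 0.018 0 0 0.004"
}}

```text
time: 25.43
tool_pos: [0.5447, 0.0049, 0.1438]
tool_rot: [[-0.982, -0.187, -0.004], [-0.187, 0.982, -0.0], [0.004, 0.0, -1.0]]
wrist_force: [-0.1, 0.8, -2.1]
gripper_width: 0.0602
```

```bash
python3 - <<'E'
from h import *
st(); go((.5457,.0050,.149),Rt(10.8,0),gp=True)
s=manip.get_image('scene')
crop('s',s,230,145,75,75,8,'s31')
E
```

```text
t 25.43 q [-1.1210e+01  3.1620e+01  9.8490e+01 -8.0000e-02  5.0090e+01 -1.1195e+02] p [0.5447 0.0049 0.1438] F [-0.1  0.8 -2.1] M [ 0.04  0.04 -0.02] w 0.0602
[[-0.982, -0.187, -0.004], [-0.187, 0.982, -0.0], [0.004, 0.0, -1.0]]
row [-0.001  -0.0001 -0.0002] [ 0.    -0.004 -0.   ] rows 0.023664827319562938 0.028449675977974778
```

View pics/s31.png

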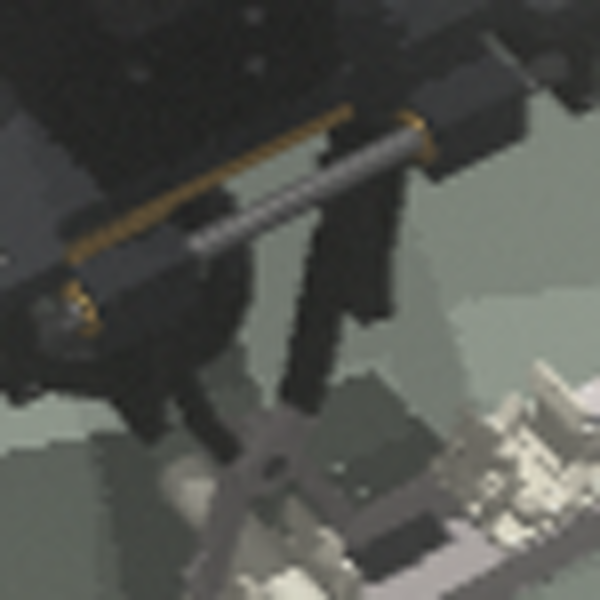

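>>> {"method": "apply_moves", "body": {
  "motion": "0.55 0 0 0 0 0 0;0.45 0 0 0 0 0 0;0.4 0 0 0 0 0 0;0.35 0 0 -0.0005 0 0 0;0.3 0 0 -0.0015 0 0 0;0.25 0 0 -0.0015 0 0 0;0.2 0 0 -0.0015 0 0 0;0.1 0 0 -0.0015 0 0 0"
}}

```text
time: 26.15
tool_pos: [0.5477, 0.0044, 0.149]
tool_rot: [[-0.982, -0.188, 0.004], [-0.188, 0.982, -0.002], [-0.004, -0.003, -1.0]]
wrist_force: [-1.2, -0.7, 13.6]
gripper_width: 0.0228
```

```bash
python3 - <<'E'
from h import *
st()
s=manip.get_image('scene')
crop('s',s,230,145,75,75,8,'s32')
E
```

```text
t 26.15 q [-1.1190e+01  3.1200e+01  9.8170e+01 -1.0000e-01  5.0360e+01 -1.1196e+02] p [0.5477 0.0044 0.149 ] F [-1.2 -0.7 13.6] M [0.18 0.35 0.02] w 0.0228
[[-0.982, -0.188, 0.004], [-0.188, 0.982, -0.002], [-0.004, -0.003, -1.0]]
```

View pics/s32.png

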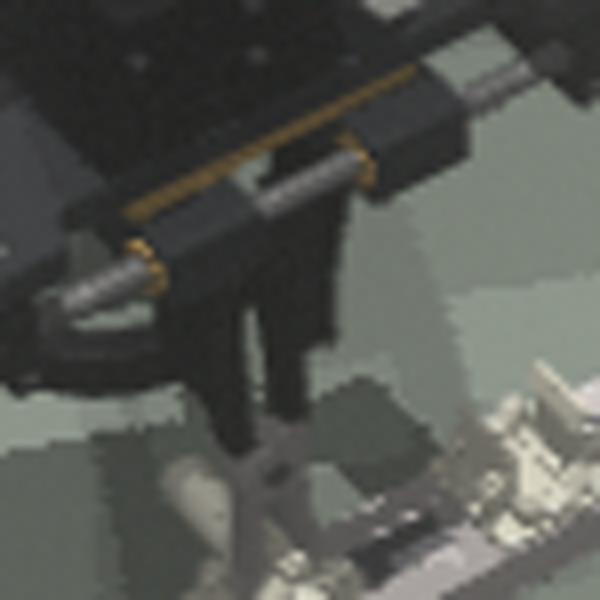

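Squeeze fully for a few more rows, then open.

>>> {"method": "apply_moves", "body": {
  "motion": "0 0 0 -0.001 0 0 0;0 0 0 -0.001 0 0 0;0 0 0 -0.001 0 0 0;0 0 0 -0.001 0 0 0;0 0 0 -0.001 0 0 0;0 0 0 -0.001 0 0 0;0 0 0 -0.001 0 0 0;0 0 0 -0.001 0 0 0"
}}

```text
time: 26.87
tool_pos: [0.5489, 0.0038, 0.1511]
tool_rot: [[-0.982, -0.188, 0.008], [-0.188, 0.982, -0.003], [-0.007, -0.005, -1.0]]
wrist_force: [-0.6, -0.2, 16.7]
gripper_width: 0.0194
```

>>> {"method": "apply_moves", "body": {
  "motion": "0.2 0 0 0 0 0 0;0.4 0 0 0 0 0 0;0.55 0 0 0 0 0 0;0.69 0 0 0 0 0 0;0.69 0 0 0 0 0 0;0.69 0 0 0 0 0 0;0.69 0 0 -0.02 0 0 0;0.69 0 0 -0.05 0 0 0"
}}

```text
time: 27.53
tool_pos: [0.5429, 0.0052, 0.1945]
tool_rot: [[-0.982, -0.187, -0.01], [-0.187, 0.982, 0.001], [0.01, 0.003, -1.0]]
wrist_force: [0.3, -0.1, -1.7]
gripper_width: 0.0565
```

```bash
python3 - <<'E'
from h import *
st(); go((.5,.2,.21),Rt(6,0),gp=True)
s=manip.get_image('scene')
crop('s',s,220,120,90,80,8,'s33')
E
```

```text
t 27.53 q [-1.1210e+01  2.7320e+01  9.6020e+01 -9.0000e-02  5.7230e+01 -1.1196e+02] p [0.5429 0.0052 0.1945] F [ 0.3 -0.1 -1.7] M [ 0.03 -0.05  0.03] w 0.0565
[[-0.982, -0.187, -0.01], [-0.187, 0.982, 0.001], [0.01, 0.003, -1.0]]
row [ 0.0058  0.1994 -0.0099] [ 0.002 -0.01   0.084] rows 4.789594709339843 0.6749212571480339
```

View pics/s33.png

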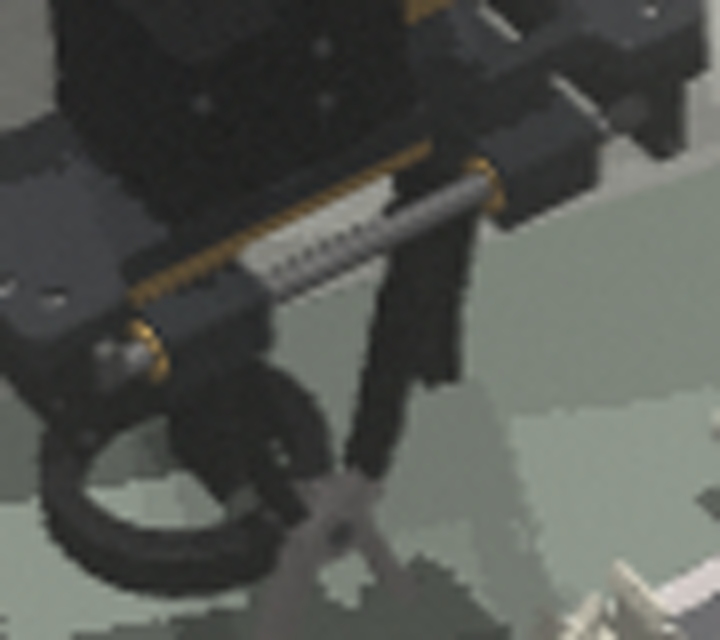

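>>> {"method": "apply_moves", "body": {
  "motion": "0.69 0 0.02 -0.01 0 0 0;0.69 0.003 0.06 -0.01 0 -0.01 0.02;0.69 0.003 0.1 -0.01 0 -0.01 0.04;0.69 0.005 0.14 -0.01 0 -0.01 0.06;0.69 0.006 0.18 -0.01 0 -0.01 0.084;0.69 0.006 0.2 -0.01 0 -0.01 0.084;0.69 0.006 0.2 -0.01 0 -0.01 0.084;0.69 0.006 0.2 -0.01 0 -0.01 0.084"
}}

```text
time: 28.25
tool_pos: [0.5017, 0.2011, 0.2068]
tool_rot: [[-0.994, -0.108, 0.008], [-0.108, 0.994, -0.0], [-0.008, -0.001, -1.0]]
wrist_force: [-0.2, -0.2, -0.5]
gripper_width: 0.0601
```

```bash
python3 - <<'E'
from h import *
st(); go((.4621,.3800,.195),Rt(1.6,0),gp=True)
s=manip.get_image('scene');t=manip.get_image('top')
crop('s',s,220,140,120,90,6.6,'s34'); crop('t',t,200,180,130,90,6,'t34')
E
```

```text
t 28.25 q [ 10.05  25.81  96.39  -0.12  57.32 -86.07] p [0.5017 0.2011 0.2068] F [-0.2 -0.2 -0.5] M [ 0.04  0.04 -0.  ] w 0.0601
[[-0.994, -0.108, 0.008], [-0.108, 0.994, -0.0], [-0.008, -0.001, -1.0]]
row [0.0202 0.1821 0.0164] [-0.001  0.008  0.08 ] rows 4.412377684120876 0.6436842043916403
```

View pics/s34.png

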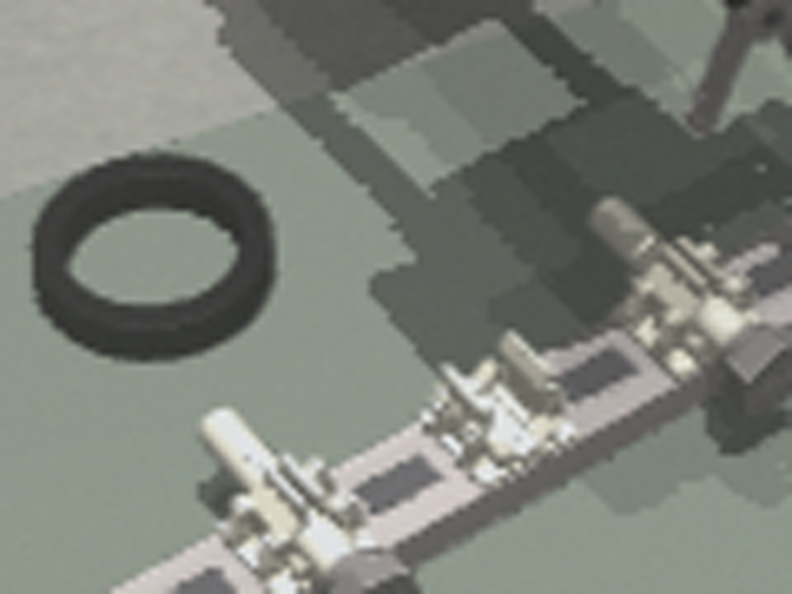

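View pics/t34.png

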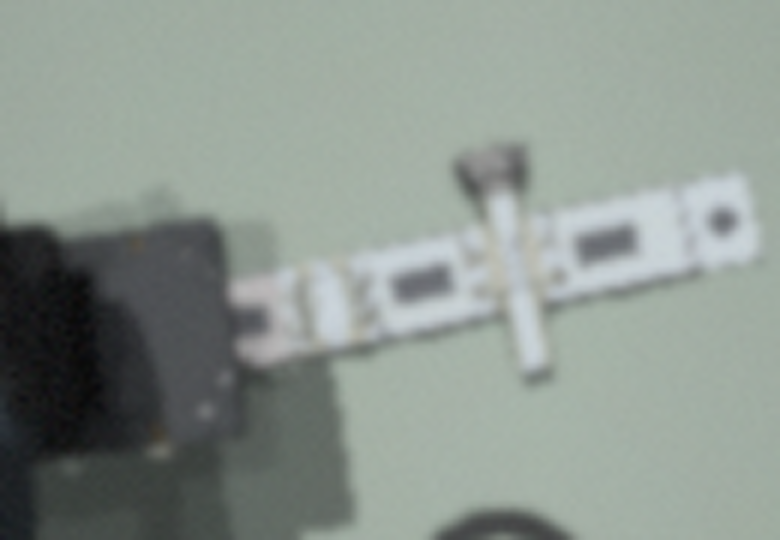

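Both clips are shut on their stubs. Now the pliers go back to the holder.

>>> {"method": "apply_moves", "body": {
  "motion": "0.69 0.005 0.04 0 0 0 0.02;0.69 0.01 0.08 0 0 0.004 0.04;0.69 0.015 0.12 0 0 0.008 0.06;0.69 0.02 0.16 0.005 0 0.008 0.08;0.69 0.02 0.182 0.01 0 0.008 0.08;0.69 0.02 0.182 0.016 0 0.008 0.08;0.69 0.02 0.182 0.016 0 0.008 0.08;0.69 0.02 0.182 0.016 0 0.008 0.08"
}}

```text
time: 29.02
tool_pos: [0.4639, 0.3773, 0.1902]
tool_rot: [[-1.0, -0.023, -0.001], [-0.023, 1.0, -0.002], [0.001, -0.002, -1.0]]
wrist_force: [0.4, -0.7, -1.1]
gripper_width: 0.0601
```

```bash
python3 - <<'E'
from h import *
st(); go((.4621,.3800,.155),Rt(1.6,0),gp=True)
s=manip.get_image('scene')
crop('s',s,330,50,130,120,5,'s35')
E
```

```text
t 29.02 q [ 28.46  31.34  88.66  -0.09  60.07 -62.82] p [0.4639 0.3773 0.1902] F [ 0.4 -0.7 -1.1] M [-0.   -0.02  0.03] w 0.0601
[[-1.0, -0.023, -0.001], [-0.023, 1.0, -0.002], [0.001, -0.002, -1.0]]
row [0.0017 0.0029 0.0402] [-0.002 -0.001 -0.005] rows 0.9679804307257476 0.04150230294455165
```

View pics/s35.png

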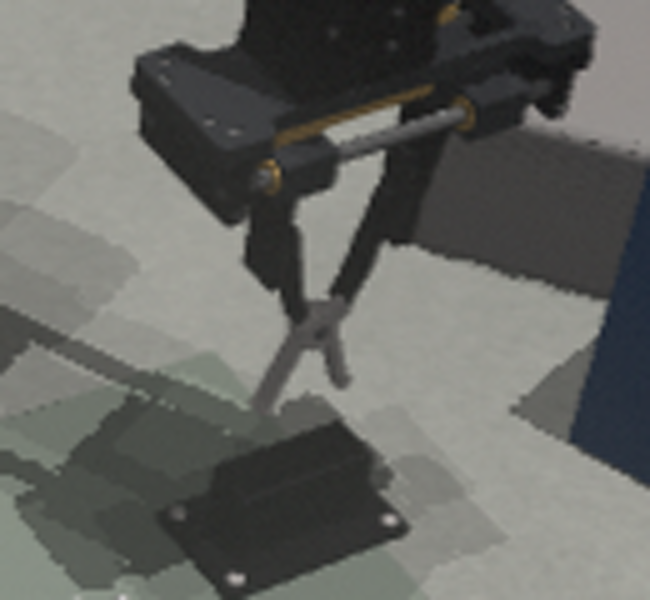

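>>> {"method": "apply_moves", "body": {
  "motion": "0.69 0.0015 0.0025 0.01 0 0 -0.005;0.69 0.0015 0.0025 0.025 0 0 -0.005;0.69 0.0015 0.0025 0.04 0 0 -0.005;0.69 0.0015 0.0025 0.04 0 0 -0.005;0.69 0.0015 0.0025 0.045 0 0 -0.005;0.69 0.0015 0.0025 0.055 0 0 -0.005;0.69 0.0015 0.0025 0.06 0 0 -0.005;0.69 0.0015 0.0025 0.06 0 0 -0.005"
}}

```text
time: 29.73
tool_pos: [0.4615, 0.381, 0.1299]
tool_rot: [[-1.0, -0.029, -0.001], [-0.029, 1.0, -0.001], [0.001, -0.001, -1.0]]
wrist_force: [-1.3, -1.6, -2.1]
gripper_width: 0.0599
```

```bash
python3 - <<'E'
from h import *
st(); go((.4621,.3800,.107),Rt(1.6,0),gp=True)
s=manip.get_image('scene')
crop('s',s,330,50,130,120,5,'s36')
E
```

```text
t 29.73 q [ 2.887e+01  3.606e+01  9.126e+01 -4.000e-02  5.276e+01 -6.279e+01] p [0.4615 0.381  0.1299] F [-1.3 -1.6 -2.1] M [-0.02 -0.02 -0.03] w 0.0599
[[-1.0, -0.029, -0.001], [-0.029, 1.0, -0.001], [0.001, -0.001, -1.0]]
row [-0.0006 -0.001   0.0279] [-0.001 -0.001  0.001] rows 0.6699380753290434 0.015483020640531446
```

View pics/s36.png

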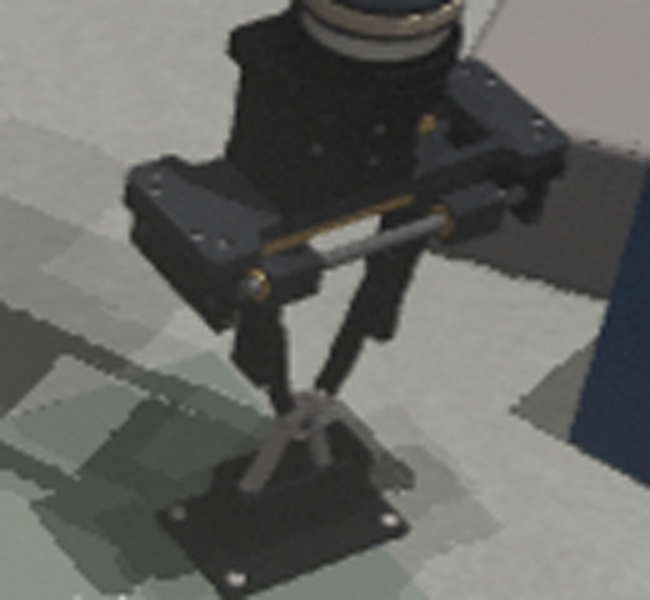

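>>> {"method": "apply_moves", "body": {
  "motion": "0.69 0 -0.001 0.007 0 0 0;0.69 0 -0.001 0.014 0 0 0;0.69 0 -0.001 0.021 0 0 0;0.69 0 -0.001 0.026 0 0 0;0.69 0 -0.001 0.028 0 0 0;0.69 0 -0.001 0.028 0 0 0"
}}

```text
time: 30.28
tool_pos: [0.4627, 0.3805, 0.1032]
tool_rot: [[-1.0, -0.03, 0.002], [-0.03, 1.0, -0.0], [-0.002, -0.0, -1.0]]
wrist_force: [1.0, -1.4, 1.7]
gripper_width: 0.0602
```

```bash
python3 - <<'E'
from h import *
st()
s=manip.get_image('scene')
crop('s',s,330,70,110,110,5.5,'s37')
E
```

```text
t 30.28 q [ 2.879e+01  3.829e+01  9.218e+01 -9.000e-02  4.943e+01 -6.287e+01] p [0.4627 0.3805 0.1032] F [ 1.  -1.4  1.7] M [-0.22 -0.03  0.01] w 0.0602
[[-1.0, -0.03, 0.002], [-0.03, 1.0, -0.0], [-0.002, -0.0, -1.0]]
```

View pics/s37.png

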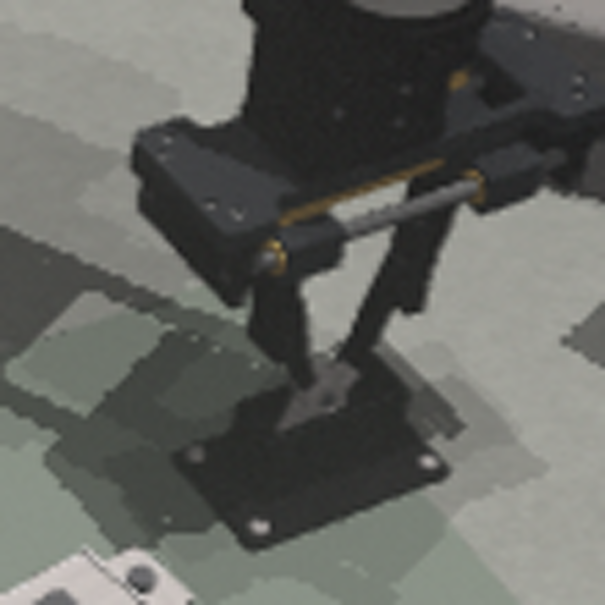

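>>> {"method": "apply_moves", "body": {
  "motion": "0.75 0 0 0 0 0 0;0.85 0 0 0 0 0 0;1 0 0 0 0 0 0;1 0 0 0 0 0 0;1 0 0 0 0 0 0;1 0 0 0 0 0 0"
}}

```text
time: 30.83
tool_pos: [0.4622, 0.3807, 0.1031]
tool_rot: [[-1.0, -0.03, 0.001], [-0.03, 1.0, 0.0], [-0.001, 0.0, -1.0]]
wrist_force: [0.2, -0.6, -0.7]
gripper_width: 0.0851
```

>>> {"method": "apply_moves", "body": {
  "motion": "1 0 0 -0.01 0 0 0;1 0 0 -0.03 0 0 0;1 0 0 -0.06 0 0 0;1 0 0 -0.1 0 0 0;1 0 0 -0.14 0 0 0;1 0.02 0 -0.16 0 0 0;1 0.05 0 -0.18 0 0 0;1 0.05 0 -0.18 0 0 0"
}}

```text
time: 31.5
tool_pos: [0.4087, 0.3798, 0.2882]
tool_rot: [[-0.999, -0.032, 0.004], [-0.031, 0.999, 0.004], [-0.004, 0.004, -1.0]]
wrist_force: [0.2, -0.0, -0.1]
gripper_width: 0.0872
```

```bash
python3 - <<'E'
from h import *
st()
s=manip.get_image('scene');t=manip.get_image('top')
crop('s',s,330,70,110,110,5.5,'s38'); crop('s',s,215,150,160,110,5,'s38b'); cv2.imwrite('pics/s38f.png',s); crop('t',t,110,170,220,120,3.6,'t38')
E
```

```text
t 31.5 q [ 3.139e+01  2.158e+01  8.844e+01  7.000e-02  6.967e+01 -6.044e+01] p [0.4087 0.3798 0.2882] F [ 0.2 -0.  -0.1] M [0.04 0.   0.02] w 0.0872
[[-0.999, -0.032, 0.004], [-0.031, 0.999, 0.004], [-0.004, 0.004, -1.0]]
```

View pics/s38.png

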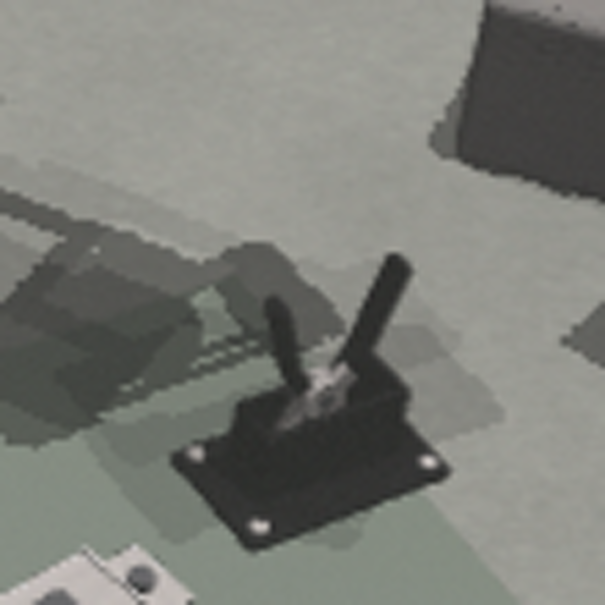

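View pics/s38b.png

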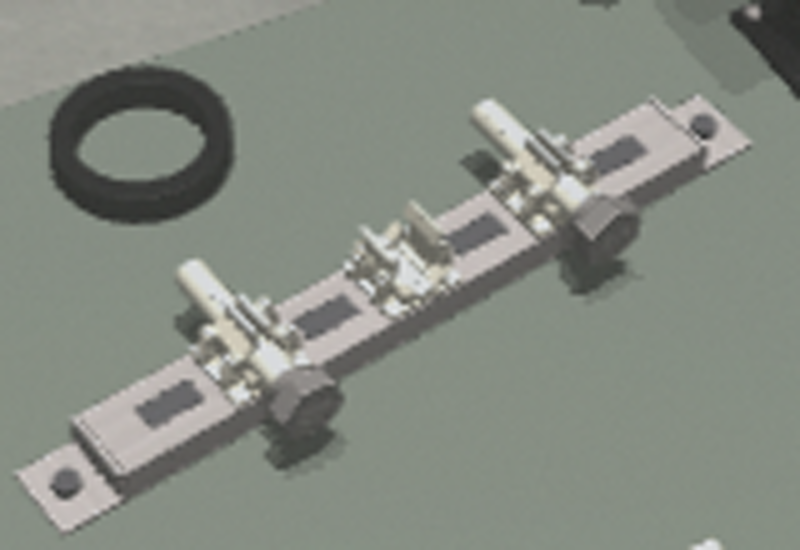

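View pics/s38f.png

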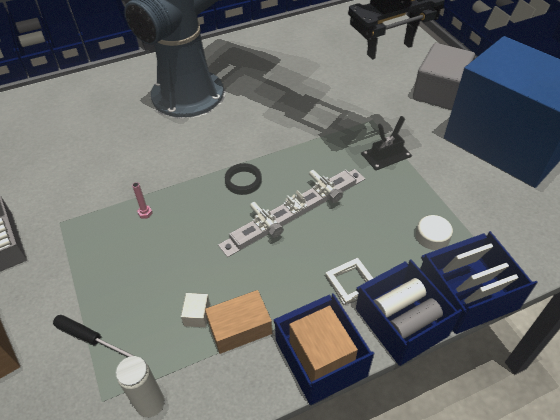

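View pics/t38.png

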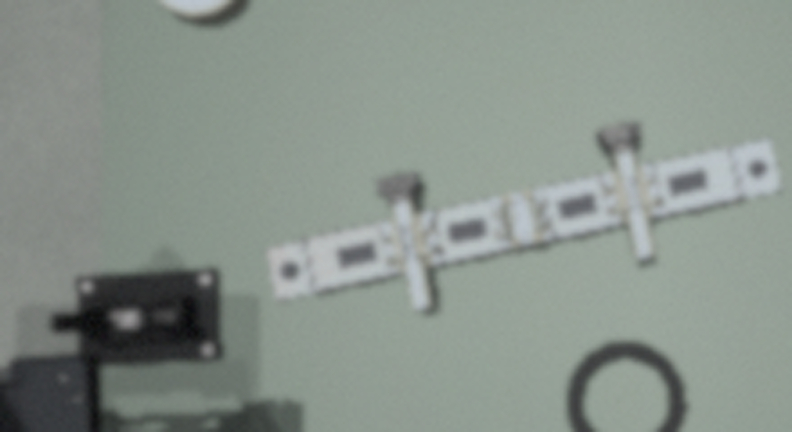

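```bash
python3 - <<'E'
from station import manip
print(manip.hand_in()); print(manip.sense()['time'])
E
```

```text
the job is handed in; nothing more can be done
None
the job is handed in; nothing more can be done
```

The strut rail is made up and the job is handed in at about 31.6 s on the robot's clock. Two of the three stubs were on the bench. Each now lies in one of the two outer clips, and the middle clip is empty and still open. I squeezed both clips shut with the pliers, then stood the pliers back in their holder, jaws down.

- **Clips:** in the last pictures both clips are shut on their stubs with the ears together. I judged the click from the picture after opening the pliers, as there is no direct reading of the clip.
- **Stub position:** each stub's midpoint is within about 2 mm of its clip's middle, measured in the overhead picture.
- **Pliers and other stock:** the pliers are in the pocket with the grips up and sprung open. The pink look-alike, tape roll, carton, frames and round box look unmoved.
- **Robot:** the gripper is clear of everything, and the wrist force is near zero. The highest upward force I read while squeezing was about 17 N.
- **Disagreements:**
  - The two cameras differed by up to 4 mm in x, so I used their mean.
  - The scene view put the plier tips about 3–4 mm further along the rail than the arm's own reading. I shifted the pliers 2–3 mm to allow for it, and both squeezes then closed properly.

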